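# Feed a sample carrier along a fence into a scanner hood with a push stick

### The job

Pick up the push stick and, without your hand or arm touching the sample carrier, use the stick to push the carrier flat against the fence before its nose passes the white cross line, then feed it along the fence into the scanner hood, keeping it lightly pressed to the fence all the way, until it has pushed the hidden sprung plunger fully in and meets the solid stop; do not ram or jam it. Leave the carrier there, flush with the fence and holding the plunger in, and lay the stick flat on the bench, off the track. Leave the beaker, jar and bottle where they stand.

Things in the scene. Friction and masses are not known exactly. Their poses are not given: they have to be found in the camera images.
- track: Fixed dark steel plate on the bench, 460 long x 150 wide x 12 mm thick; place and yaw vary. Origin at the centre of its underside, on the bench; x = feed direction (to the hood), y across to the fence, z up.
- line (a point): Middle of the white line, 3 mm wide, that crosses the plate's top at track x = 0. The carrier must be flush with the fence before its nose passes it (carrier centre 55 mm before it). Axes as the track.
- fence: Steel rail fixed along the track's whole +y edge, 460 long x 20 wide x 25 mm high above the plate. Origin at mid-length on its guiding face, at plate level; axes as the track: the guiding face is y = 0 here and y = +55 mm of the track. The carrier is flush when its centre is at y = -30 mm here.
- hood: Grey scanner hood fixed over the track's end: 120 long x 150 wide x 102 mm high above the plate, from x = +110 to +230 mm of the track. Its tunnel is 126 mm wide (63 mm each side of the track's middle line) and 66 mm high. Origin at its centre at plate level; axes as the track.
- plunger (a joint): Sprung plunger of a steel stop hidden in the hood; m: 0 = out, 0.008 = flush with the stop, where the carrier meets solid steel. Spring 0.25 to 0.75 N, so the carrier's friction holds it in once the stick leaves. The stop's place varies and is not reported: plunger face, when out, at track x = 140 to 175 mm; the carrier's centre ends at x = 93 to 128 mm.
- carrier: Loose aluminium block 110 long (x) x 60 wide (y) x 36 mm high, with a round white dish (52 wide, 8 mm high) on top; 0.6 to 0.9 kg; on the plate before the line, 5 to 30 mm off the fence, up to 0.2 rad askew. Origin at the centre of its underside; +x = nose, to the hood; +y = side that goes to the fence. Sliding it takes some 3 to 10 N (friction varies).
- stick: Loose white plastic push stick, 215 long, 34 mm high throughout, 0.13 kg, flat on the bench. Origin on its underside; +x to the tip. Bar 22 mm wide (grasp across it) from x = -75 to 85 mm, then a head 32 mm wide (y = -16 to 16) from x = 85 to 110 mm; its side y = +16 can push the carrier broadside. Before the head, a lip: x = 110 to 140, y = -16 to -4 mm.
- notch (a point): Inner corner of the stick's square notch, 17 mm above its underside, at stick x = 110, y = -4 mm; axes as the stick. It takes the carrier's rear corner on the side away from the fence: the heel (plane x = 0 here, from y = 0 to +20 mm) pushes the rear end, the lip (plane y = 0, from x = 0 to +30 mm) presses the side towards the fence.
- beaker: Glass beaker, 72 mm wide, 95 mm high; bystander. Origin at the centre of its foot.
- jar: White jar, 60 mm wide, 60 mm high; bystander. Origin at the centre of its foot.
- flask: Amber bottle, 64 mm wide, 150 mm high; bystander. Origin at the centre of its foot.
Mind the look-alikes: they are no part of the job. Of the things shaped like the stick, the white one is meant. Several things have the shape of the carrier; the one meant has the colours described above.

How it is judged (in metres and radians):
On the way, in this order (a step that is already met when the one before it is completed fails the run):
1. the carrier lies flush against the fence, pressed to it with more than 1 N, its nose still before the line (y of carrier in the frame of fence above -0.033 m and angle between the x axis of carrier and the x axis of fence, either way round below 0.035 rad and contact force between carrier and fence above 1 N and x of carrier in the frame of track below -0.055 m), for 0.1 s.
2. the carrier is fed on past mid-track while flush and pressed to the fence with more than 0.5 N (y of carrier in the frame of fence above -0.033 m and angle between the x axis of carrier and the x axis of fence, either way round below 0.035 rad and contact force between carrier and fence above 0.5 N and x of carrier in the frame of track above 0.02 m), for 0.1 s.
3. the carrier, flush with the fence, has pushed the plunger in (over 6 of 8 mm) (y of carrier in the frame of fence above -0.033 m and angle between the x axis of carrier and the x axis of fence, either way round below 0.035 rad and value of joint plunger above 0.006 m), for 0.2 s.
At the end, for the whole second after the job is handed in: The carrier is at rest, its side within 3 mm of the fence's face and parallel to it within 2 degrees, holding the plunger in by more than 6 of its 8 mm; the stick lies at rest flat on the bench itself (underside within 5 mm of the bench, not on the track), let go (all of step 3 and linear speed of carrier below 0.005 m/s and height (world z) of stick below 0.005 m and angle between stick's own z axis and vertical below 0.06 rad and linear speed of stick below 0.01 m/s); the robot touches nothing.
It fails at once if once its nose has passed the white line, the carrier leaves the fence by more than 4 mm or turns more than 3 degrees from it (x of carrier in the frame of track above -0.05 m and not (y of carrier in the frame of fence above -0.034 m and angle between the x axis of carrier and the x axis of fence, either way round below 0.055 rad)).
It fails at once if the hand or arm touches the carrier (contact force between any of the fingers, the arm and carrier above 0.5 N).
It fails at once if the carrier is jammed against the fence with more than 30 N (contact force between carrier and fence above 30 N).
It fails at once if the stick drives the carrier with more than 40 N (rammed into the stop) (contact force between stick and carrier above 40 N).
It fails at once if the beaker, jar or bottle is moved by more than 15 mm (distance of any of beaker, jar, flask from where it was at the start of the episode above 0.015 m).
It also fails if it takes over 70 s, if anything falls off the work surface, if the arm or the gripper's body presses on something with over 40 N, if the wrist force passes 120 N, or if a joint passes its speed limit or range.

### The arm

A 6-joint arm with a two-finger parallel gripper is mounted at the origin on the work surface. World frame = base frame: x ahead of the robot, y to its left, z up, the work surface at z = 0. Lengths are in mm, angles in rad, forces in N, time in s.
With the tool pointing down it reaches from about 350 to 850 mm from the base axis. Payload 8.1 kg.
Tool frame: the origin (TCP) lies midway between the tips of the shut fingers; the grasp point (between the pads) lies 19 mm behind it; x points along the fingers, y is the direction in which the jaws open and shut, and the axes are right-handed (so a half turn about x gives the same grasp; the last joint's range is limited). The gripper opens to 85 mm and grips with 20 to 120 N. Pads are 22 mm wide; open, the fingers measure 114 mm over their backs; the gripper's body (76 mm by 85 mm) begins 54 mm behind the grasp point. The pads swing forward as they close: fully open they stand 13 mm farther back than shut.
Start: joints at [1.191, 0.13, 1.488, -0, 1.523, -0.085], TCP at [174.307, 574.127, 231.292] pointing down, gripper open.
Joint ranges: [-2.96, 2.96], [-0.89, 2.26], [0.02, 2.5], [-1.34, 4.48], [0, 2.73], [-2.66, 2.66]. Speed limits (rad/s): [2.39, 2.39, 2.79, 3.14, 3.14, 3.14].

### API

Orientations are given as a rotation vector (axis times angle).
In Python, from cell import state, cams, order, boxes_of, silhouettes gives the robot as it stands.
- The arm moves only by the tool servo_tool, never from a script. Its argument "motion" is a list of rows, each an object with "jaw": the gripper's target within -1 to 1 (shut at 1, half-way at 0, fully open at -1); "delta_pos": the shift along the tool's x, y, z normalised to -1 to 1, where 1 is 200 mm, a list of three; "twist": the turn, a rotation vector about the tool's x, y, z normalised to -1 to 1, where 1 is 180 degrees, a list of three. A call has 1 to 10 rows; each row is the pose to reach, as a shift and turn from the pose commanded when the call began, along the tool's axes at that moment, turning the shorter way round; what a row does not reach only later rows make up. A row lasts 1/8 s, in which the tool goes at most 62.5 mm and 10.7 degrees, less where a joint would pass 70% of its speed; a pose out of reach is approached as far as the arm can. A call with a number of a shift or a turn outside -1 to 1 is refused whole. A call with a gripper value outside its range is refused whole. The fingers move at their own pace and stop on an object; "force" is the grip in N (left out, the last holds). Time passes only in rows, so rows that repeat a pose let the fingers close. It gives the time, the measured TCP pose, the force and the opening at its end, in the units of the state.
- state(): the state, without advancing time (a new reading comes with each control period).
- cams.get_image(name): name is "side" or "top" or "wrist"; returns the picture (384x512x3 uint8, blue, green, red); there is no depth.
- cams.camera_params(name): a dict with "fovy" (degrees; the focal length in pixels is half the picture's height over the tangent of half this angle, whatever the lens; pixels are square), "cx", "cy" (the principal point, pixels), "R" (3x3) and "t" (3): a world point X has camera coordinates R X + t. Camera axes: x right, y down, z forward; pixel columns grow to the right and rows downward; lengths in mm; the calibration is good to about 2 mm. A picture is of the moment at which its call begins: read the wrist's pose just before it. camera_params takes no time and is no camera call; for the wrist camera it gives the pose at the moment of the call.
- order.sign_off(): hands the job in, once; it reports no verdict.
Trained networks look in the newest picture that a camera, given by its name, has taken for a name from the list of things; names that differ only in an ending like _2 or _b are one class to them, and where a whole thing is asked for, a point or a joint stands for the part that bears it (a point fixed in the world has none). Each returns a list of dicts, best first, with "score" (0 to 1); they miss things now and then, are a little off and sometimes report something else, mostly with a low value. They report only what shows in the picture. A call takes as long as a camera call. They do not tell look-alikes from the thing itself.
- boxes_of(label, camera): "at" ([x, y, z] in mm, in world coordinates, good to about 4 mm: the middle of the surface that is visible of it).
- silhouettes(label, camera): "pixels" (384x512 bool, what is visible of it).
The state is a dict: "time_s": time; "q": joint angles; "joint_velocities": joint speeds; "tau": joint torques, N m; "ee_pos": TCP position; "tcp_rot": TCP orientation; "wrist_force": force on the tool from outside, world axes, zero at the start; "wrist_torque": the same for the moment, N m; "gripper_width": finger opening in mm.
Only numpy, scipy, OpenCV 4.12 (cv2) and the standard library are available. Lean on these libraries where they do the work, as an engineer would, in place of code of your own. Each camera call takes 0.05 s, during which the arm holds its last target.

## Working session

There is one attempt and no reset: what is moved stays moved. The work goes in short steps, Python scripts to look and compute and a tool call to move; the robot and the scene stay as the last step left them, time stands still between calls to the robot, and variables do not carry over. Pictures are saved under pics/ and viewed, and the job is handed in when it is done.

Besides the shell and the picture viewer there is one more tool, called after ">>>" as name([rows], argument=value, ...), one row to a line, values as JSON. servo_tool: Moves the arm, as the interface text tells. Its arguments: {"type":"object","properties":{"motion":{"type":"array"},"force":{"type":"number"}},"required":["motion"]}

```bash
ls; mkdir -p pics; python3 - <<'E'
from cell import state,cams
import cv2
print(state())
for n in ["side","top","wrist"]:
    p=cams.camera_params(n);print(n,p)
    cv2.imwrite(f"pics/{n}0.png",cams.get_image(n))
E
```

```text
pics
{'time_s': 0.0, 'q': array([ 1.19060983e+00,  1.31157607e-01,  1.48929051e+00, -1.34597200e-05,
        1.52305172e+00, -8.53777385e-02]), 'joint_velocities': array([ 0.00061877,  0.00079036, -0.00043247, -0.00018296, -0.00041622,
       -0.00084612]), 'tau': array([ 1.31481229e-03, -5.69396746e+01, -5.00565684e+01, -6.89771355e-06,
        1.45342690e-02, -2.47559899e-05]), 'ee_pos': array([174.091163  , 573.58932091, 230.24042807]), 'tcp_rot': array([ 0.22993933,  1.55880963, -0.23286805]), 'wrist_force': array([-0.20833547, -0.3591469 , -1.1631691 ]), 'wrist_torque': array([ 0.00372931,  0.00830235, -0.04698732]), 'gripper_width': 85.01645007705443}
side {'fovy': 55.23597528648348, 'cx': 254.44952910164866, 'cy': 190.75634623570636, 'R': array([[-0.99601117, -0.08894133, -0.00715415],
       [-0.03861139,  0.50189311, -0.86406739],
       [ 0.08044192, -0.86034455, -0.5033253 ]]), 't': array([ 537.2898312 ,   45.30888249, 1026.1374949 ])}
top {'fovy': 54.33997201770072, 'cx': 251.1926174145785, 'cy': 197.51844658167633, 'R': array([[ 6.45598164e-03, -9.99979019e-01, -5.30932066e-04],
       [-9.82544718e-01, -6.24470988e-03, -1.85921706e-01],
       [ 1.85914490e-01,  1.72197162e-03, -9.82564419e-01]]), 't': array([  21.4610806 ,  546.51945541, 1184.34606801])}
wrist {'fovy': 61.59320053380159, 'cx': 256.93008886045425, 'cy': 185.09031736892598, 'R': array([[ 0.28934181,  0.95722442, -0.00165131],
       [ 0.90752749, -0.27377038,  0.31850216],
       [ 0.30442596, -0.0936546 , -0.9479207 ]]), 't': array([-599.03833931,  -40.62428151,  380.35884512])}
```

View pics/side0.png

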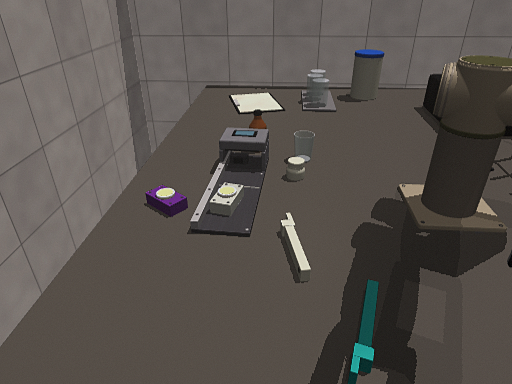

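View pics/top0.png

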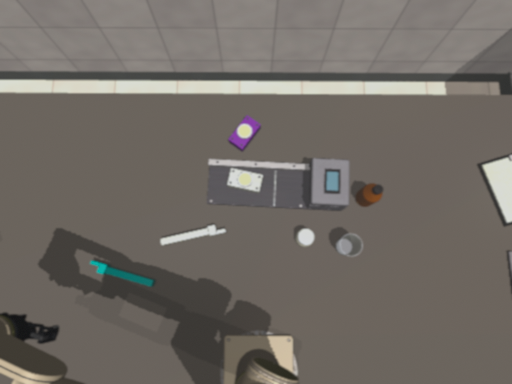

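View pics/wrist0.png

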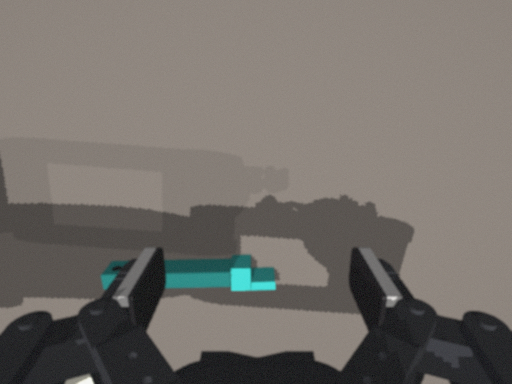

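The white stick is at top (193,236), and its look-alike is the teal one at (122,273). The aluminium carrier with the white dish is at top (245,180), and its look-alike is the purple block at (244,132). I choose the white stick and the aluminium block on the track, and check both in an enlarged crop.

```bash
cat > h.py <<'E'
import numpy as np,cv2
from cell import state,cams,order,boxes_of,silhouettes
def px(n,X,p=None):
    p=p or cams.camera_params(n); f=192/np.tan(np.radians(p["fovy"]/2))
    c=np.atleast_2d(X)@np.array(p["R"]).T+p["t"]
    return np.c_[p["cx"]+f*c[:,0]/c[:,2],p["cy"]+f*c[:,1]/c[:,2]]
def ray(n,uv,z,p=None):
    p=p or cams.camera_params(n); f=192/np.tan(np.radians(p["fovy"]/2))
    uv=np.atleast_2d(uv).astype(float); d=np.c_[(uv[:,0]-p["cx"])/f,(uv[:,1]-p["cy"])/f,np.ones(len(uv))]
    R=np.array(p["R"]);d=d@R;C=-R.T@p["t"]
    return C+d*((z-C[2])/d[:,2])[:,None]
E
python3 - <<'E'
from h import *
im=cams.get_image("top")
cv2.imwrite("pics/c1.png",cv2.resize(im[100:290,140:400],None,fx=3,fy=3,interpolation=cv2.INTER_CUBIC))
for l in ["stick","carrier","track","fence","hood","beaker","jar","flask"]:
    for n in ["top","side"]:
        if n=="side": cams.get_image("side")
        else: cams.get_image("top")
        for b in boxes_of(l,n)[:3]: print(l,n,np.round(b["at"],0),round(b["score"],2))
E
```

```text
stick top [425. 214.  35.] 0.88
stick side [307. 486.  34.] 0.96
stick side [421. 247.  34.] 0.62
carrier top [774.  44.  37.] 0.97
carrier top [606.  43.  48.] 0.95
carrier side [772.  71.  38.] 0.73
carrier side [603.  73.  47.] 0.6
track top [ 592. -101.   10.] 0.66
track side [590. -79.  14.] 0.79
track side [606.  74.  45.] 0.24
fence top [665.   0.  40.] 0.77
fence side [664.  30.  38.] 0.88
hood top [ 582. -221.  113.] 0.9
hood side [ 582. -175.  110.] 0.57
beaker top [ 394. -297.   43.] 0.77
beaker side [ 394. -261.   69.] 0.75
jar top [ 421. -146.   57.] 0.76
jar side [ 425. -129.   38.] 0.82
jar side [605.  73.  45.] 0.41
flask top [422. 215.  36.] 0.48
flask side [ 560. -346.  113.] 0.6
flask side [424. 246.  29.] 0.49
flask side [589. -79.  12.] 0.27
```

View pics/c1.png

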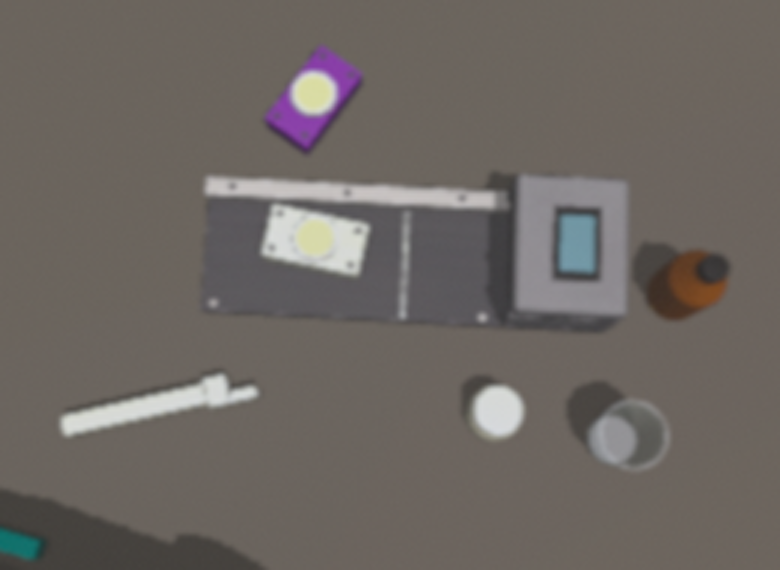

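The crop shows the white stick (bar from 65,425 to 215,390, lip at 250,393) and the aluminium carrier at (315,240), so the choice holds. The nets' y values differ by about 30 mm between top and side, so I'm checking both calibrations against the robot itself.

```bash
python3 - <<'E'
from h import *
s=state(); print(s["ee_pos"])
for n in ["top","side"]:
    print(n,px(n,[s["ee_pos"],[0,0,0],[774,44,37],[774,71,37]]).round(0))
# footprints at bench from crop px of top
c=np.array([[205,312],[205,178],[500,322],[627,178],[515,178],[515,312]])/3+[140,100]
print(ray("top",c[:3],12).round(0)); print(ray("top",c[3:],114).round(0))
print(ray("side",[[195,226],[250,231],[262,172]],12).round(0))
im=cams.get_image("side")
cv2.imwrite("pics/s1.png",cv2.resize(im[90:290,130:390],None,fx=3,fy=3,interpolation=cv2.INTER_CUBIC))
E
```

```text
[174.31334637 574.13622877 231.30945945]
top [[ 43. 322.]
 [258. 370.]
 [246. 133.]
 [238. 133.]]
side [[520. 299.]
 [447. 207.]
 [170. 193.]
 [167. 198.]]
[[ 530.  171.   12.]
 [ 688.  175.   12.]
 [ 521. -163.   12.]]
[[ 661. -287.  114.]
 [ 660. -167.  114.]
 [ 515. -164.  114.]]
[[ 677.  162.   12.]
 [ 535.  172.   12.]
 [ 528. -150.   12.]]
```

View pics/s1.png

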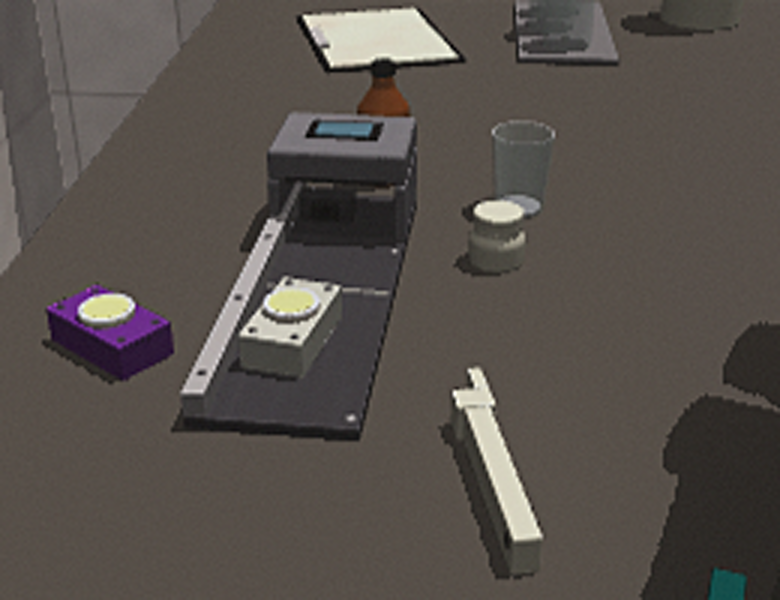

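```bash
python3 - <<'E'
from h import *
P={"purpdish":((314,93),(106,308),56-12),"dish":((315,239),(292,303),56),"lineR":((403,318),(388,293),12),"plateSE":((205,312),(358,435),12),"jarfoot":((498,412),(498,212),60),
"stickbutt corner":((64,435),(540,538),34),"lip tip":((258,390),(476,370),34),"hoodNE":((628,314),(412,118),114),"hoodfrontR":((515,312),(412,180),114)}
for k,(a,b,z) in P.items():
    print(k,ray("top",np.array(a)/3+[140,100],z).round(0)[0,:2],ray("side",np.array(b)/3+[130,90],z).round(0)[0,:2])
E
```

```text
purpdish [780.  49.] [782.  56.]
dish [606.  46.] [608.  54.]
lineR [525. -54.] [529. -47.]
plateSE [530. 171.] [535. 188.]
jarfoot [ 416. -152.] [ 421. -143.]
stickbutt corner [390. 318.] [394. 324.]
lip tip [440. 107.] [440. 118.]
hoodNE [ 514. -282.] [ 519. -268.]
hoodfrontR [ 515. -164.] [509. -97.]
```

```bash
cat >> h.py <<'E'
from scipy.spatial.transform import Rotation as Ro
def rot(yaw,s=1):
    # jaw axis y along s*(direction yaw+90deg) ; yaw = direction of stick x in world
    y=s*np.array([-np.sin(yaw),np.cos(yaw),0]);x=np.array([0,0,-1.]);return np.c_[x,y,np.cross(x,y)]
def cmd(pos,yaw,s=1,base=None):
    st=state();R0=Ro.from_rotvec(st["tcp_rot"]).as_matrix() if base is None else base[1]
    p0=st["ee_pos"] if base is None else np.array(base[0])
    d=R0.T@(np.array(pos)-p0)/200; t=Ro.from_matrix(R0.T@rot(yaw,s)).as_rotvec()/np.pi
    return d.round(4),t.round(4)
E
python3 - <<'E'
from h import *
R=Ro.from_rotvec(state()["tcp_rot"]).as_matrix();print(R.round(3))
p=cams.camera_params("wrist");C=-p["R"].T@p["t"];print("cam",C, "in tool",R.T@(C-state()["ee_pos"]), R.T@p["R"].T)
def t(a,z):return ray("top",np.array(a)/3+[140,100],z)[0,:2]
b=t((65,426),34);l=t((254,393),34);h=t((215,388),34)
print(b,l,h)
f0=t((205,178),37);f1=t((495,191),37);print("fence",f0,f1,np.arctan2(*(f1-f0)[::-1]))
g0=t((205,312),12);g1=t((500,322),12);print("edge",g0,g1,np.arctan2(*(g1-g0)[::-1]))
d=l-b;yaw=np.arctan2(d[1],d[0])+np.arctan2(10,215);print("stick yaw",yaw)
x=np.array([np.cos(yaw),np.sin(yaw)]);o=b+75*x;print("origin",o)
for s in (1,-1):print(s,cmd([*o,200],yaw,s))
E
```

```text
[[-0.     0.291  0.957]
 [-0.     0.957 -0.291]
 [-1.    -0.    -0.   ]]
cam [ 94.50212912 598.16201203 373.44374693] in tool [-142.15203354   -0.18257099  -83.31285098] [[-4.05596983e-05 -3.18672834e-01  9.47864771e-01]
 [ 9.99999262e-01  1.13801578e-03  4.25392307e-04]
 [-1.21424604e-03  9.47864088e-01  3.18672553e-01]]
[399.43337044 317.38273417] [436.82454654 111.65227866] [442.04913693 154.62440783]
fence [680.57882225 171.90034265] [ 667.36184028 -157.19028416] -1.610936888248876
edge [530.45181809 170.5606627 ] [ 521.10488522 -163.39659804] -1.598777432383456
stick yaw -1.3445322689344656
origin [416.25874892 244.29438599]
1 (array([ 0.1564, -1.2266,  1.6369]), array([ 0.3342, -0.    ,  0.    ]))
-1 (array([ 0.1564, -1.2266,  1.6369]), array([-0.6658, -0.    , -0.    ]))
```

>>> servo_tool([
  {"jaw": -0.3,"delta_pos": [0.1,-0.6,0.8],"twist": [0.167,0,0]},
  {"jaw": -0.3,"delta_pos": [0.1,-0.6,0.8],"twist": [0.167,0,0]},
  {"jaw": -0.3,"delta_pos": [0.1,-0.6,0.8],"twist": [0.167,0,0]},
  {"jaw": -0.3,"delta_pos": [0.1,-0.6,0.8],"twist": [0.167,0,0]},
])

```text
time_s: 2.35
ee_pos: [294.2, 410.1, 210.9]
tcp_rot: [0.644, 1.472, -0.645]
wrist_force: [0.4, -0.2, 0.6]
gripper_width: 55.4
```

```bash
python3 - <<'E'
from h import *
print(state()["ee_pos"],state()["gripper_width"],cmd([416,244,200],-1.3445))
E
```

```text
[294.22170753 410.10925351 210.92592574] 55.41340977670125 (array([ 0.0555, -0.1166,  1.0232]), array([1.655e-01, 3.000e-04, 1.000e-04]))
```

>>> servo_tool([
  {"jaw": -0.3,"delta_pos": [0.055,-0.117,1.0],"twist": [0.1655,0,0]},
  {"jaw": -0.3,"delta_pos": [0.055,-0.117,1.0],"twist": [0.1655,0,0]},
  {"jaw": -0.3,"delta_pos": [0.055,-0.117,1.0],"twist": [0.1655,0,0]},
  {"jaw": -0.3,"delta_pos": [0.055,-0.117,1.0],"twist": [0.1655,0,0]},
  {"jaw": -0.3,"delta_pos": [0.055,-0.117,1.0],"twist": [0.1655,0,0]},
])

```text
time_s: 2.98
ee_pos: [412.2, 250.7, 200.4]
tcp_rot: [1.037, 1.31, -1.037]
wrist_force: [-0.2, 0.2, 0.6]
gripper_width: 55.5
```

```bash
python3 - <<'E'
from h import *
import pickle
p=cams.camera_params("wrist");im=cams.get_image("wrist");pickle.dump((p,im,state()["ee_pos"]),open("w1.pkl","wb"))
print(state()["ee_pos"])
# overlay predicted stick outline
def so(o,yaw):
    x=np.array([np.cos(yaw),np.sin(yaw)]);y=np.array([-x[1],x[0]])
    pts=[(-75,-11),(85,-11),(85,-16),(140,-16),(140,-4),(110,-4),(110,16),(85,16),(85,11),(-75,11)]
    return np.array([[*(o+a*x+b*y),34] for a,b in pts])
q=px("wrist",so(np.array([416.3,244.3]),-1.3445),p);print(q.round(0).tolist())
im2=cv2.resize(im,None,fx=1.5,fy=1.5);cv2.polylines(im2,[np.int32(q*1.5)],True,(0,0,255),1)
cv2.imwrite("pics/w1.png",im2)
E
```

```text
[411.70345344 251.50533597 200.43726344]
[[249.0, 94.0], [250.0, 247.0], [245.0, 247.0], [245.0, 290.0], [256.0, 290.0], [256.0, 268.0], [274.0, 268.0], [275.0, 248.0], [270.0, 248.0], [273.0, 94.0]]
```

View pics/w1.png

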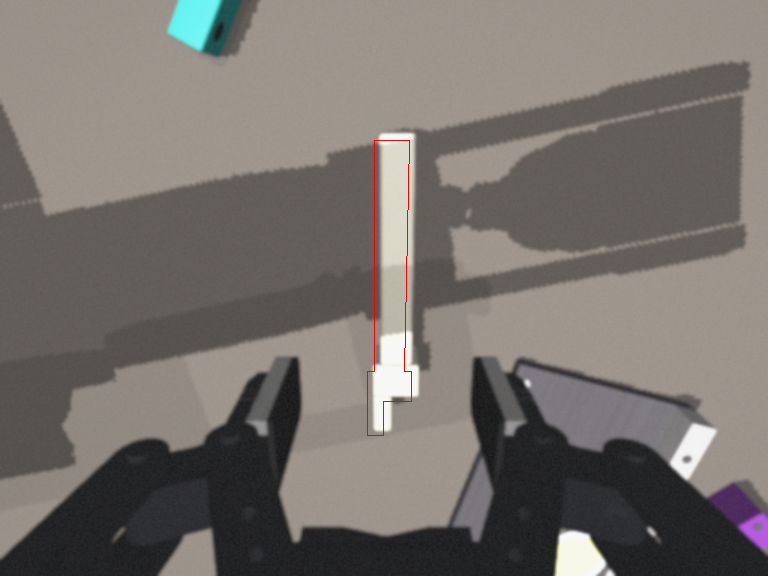

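```bash
cat >> h.py <<'E'
import pickle
from scipy.optimize import minimize
SP=[[(-75,-11),(85,-11),(85,11),(-75,11)],[(85,-16),(110,-16),(110,16),(85,16)],[(110,-16),(140,-16),(140,-4),(110,-4)]]
BX=[[(-55,-30),(55,-30),(55,30),(-55,30)]]
def sil(v,parts,z0,z1,p,k=4):
    x=np.array([np.cos(v[2]),np.sin(v[2])]);y=np.array([-x[1],x[0]]);m=np.zeros((384*k,512*k),np.uint8)
    for pt in parts:
        b=np.array([[*(v[:2]+a*x+c*y),z] for a,c in pt for z in(z0,z1)])
        q=px("",b,p);cv2.fillConvexPoly(m,cv2.convexHull(np.int32(np.round((q+.5)*k-.5))),255)
    return cv2.resize(m,(512,384),interpolation=cv2.INTER_AREA)/255.
def fit(v0,parts,z0,z1,p,mask,roi=None):
    w=np.ones_like(mask,float) if roi is None else roi
    c=lambda u:(abs(sil([u[0],u[1],u[2]/100],parts,z0,z1,p)-mask)*w).sum()
    r=minimize(c,[v0[0],v0[1],v0[2]*100],method="Nelder-Mead",options=dict(initial_simplex=[[v0[0]+a,v0[1]+b,v0[2]*100+g] for a,b,g in((0,0,0),(6,0,0),(0,6,0),(0,0,5))],xatol=.02,fatol=.05))
    return r.x/[1,1,100],r.fun,mask.sum()
E
python3 - <<'E'
from h import *
p,im,_=pickle.load(open("w1.pkl","rb"))
reg=im[80:300,235:290].astype(int)
print(im[110,240:285:3].tolist());print(im[200,240:290:3].tolist())
b=im.astype(int)
m=np.zeros((384,512));m[80:295,235:285]=((b[80:295,235:285].max(2)>175))
cv2.imwrite("pics/m.png",np.uint8(m*255)[70:300,200:320].repeat(3,0).repeat(3,1))
v,f,n=fit([416,244,-1.3445],SP,0,34,p,m);print(v,f,n)
E
```

```text
[[89, 94, 100], [89, 93, 99], [92, 96, 102], [90, 95, 100], [100, 107, 112], [194, 210, 212], [202, 217, 219], [204, 218, 220], [204, 218, 220], [207, 220, 222], [204, 218, 219], [204, 218, 220], [143, 158, 160], [91, 95, 101], [87, 93, 97]]
[[80, 81, 87], [79, 84, 88], [79, 85, 88], [81, 85, 90], [82, 87, 90], [159, 172, 176], [169, 183, 187], [172, 186, 189], [170, 184, 187], [170, 185, 187], [169, 182, 186], [160, 174, 176], [84, 89, 93], [77, 83, 88], [79, 83, 87], [76, 81, 84], [79, 81, 88]]
[418.74081    248.6004516   -1.34064263] 466.15294117647056 4152.0
```

View pics/m.png

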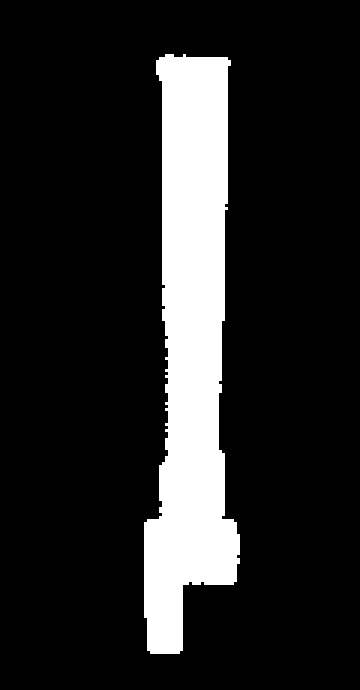

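```bash
python3 - <<'E'
from h import *
p,im,_=pickle.load(open("w1.pkl","rb"))
b=im.astype(int)
for th in(125,135,150):
    m=np.zeros((384,512));m[80:295,235:290]=((b[80:295,235:290].max(2)>th))
    v,f,n=fit([418,248,-1.3445],SP,0,34,p,m);print(th,v,f,n)
im2=cv2.resize(im,None,fx=4,fy=4)
for z in(0,34):
  for pt in SP:
    x=np.array([np.cos(v[2]),np.sin(v[2])]);y=np.array([-x[1],x[0]])
    cv2.polylines(im2,[np.int32(px("",[[*(v[:2]+a*x+c*y),z] for a,c in pt],p)*4)],True,(0,0,255) if z else (0,255,0),1)
cv2.imwrite("pics/w2.png",im2[300:1200,860:1260][:, :].copy()[::1][:600]);cv2.imwrite("pics/w3.png",im2[860:1200,860:1260])
E
```

```text
125 [418.40017489 249.00418542  -1.34280021] 3321.160784313726 7665.0
135 [418.66761441 249.04747671  -1.33619528] 3247.858823529412 7544.0
150 [418.81882511 248.91411475  -1.33565171] 1471.9725490196079 5535.0
```

View pics/w2.png

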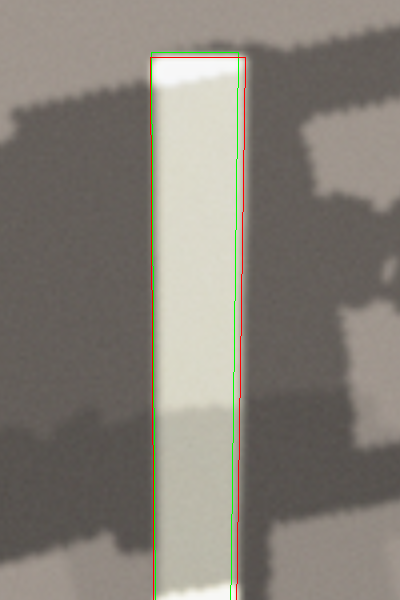

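View pics/w3.png

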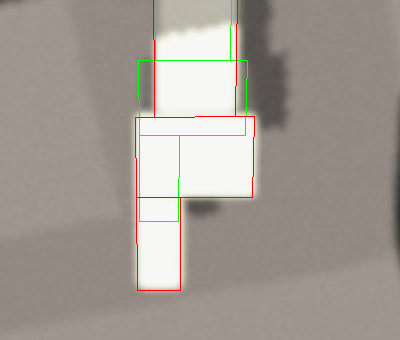

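```bash
python3 - <<'E'
from h import *
s=state();print(s["ee_pos"],cmd([418.8,248.8,5],-1.338))
E
```

```text
[411.70345344 251.50533597 200.43726344] (array([0.9772, 0.0315, 0.0221]), array([-0.    , -0.0002,  0.    ]))
```

>>> servo_tool([
  {"jaw": -0.3,"delta_pos": [0.2,0.0315,0.022],"twist": [0,0,0]},
  {"jaw": -0.3,"delta_pos": [0.5,0.0315,0.022],"twist": [0,0,0]},
  {"jaw": -0.3,"delta_pos": [0.8,0.0315,0.022],"twist": [0,0,0]},
  {"jaw": -0.3,"delta_pos": [0.92,0.0315,0.022],"twist": [0,0,0]},
  {"jaw": -0.3,"delta_pos": [0.975,0.0315,0.022],"twist": [0,0,0]},
  {"jaw": -0.3,"delta_pos": [0.975,0.0315,0.022],"twist": [0,0,0]},
])

```text
time_s: 3.78
ee_pos: [418.7, 248.9, 5.5]
tcp_rot: [1.035, 1.311, -1.036]
wrist_force: [0.4, 0.2, 0.3]
gripper_width: 55.6
```

>>> servo_tool([
  {"jaw": 0.3,"delta_pos": [0,0,0],"twist": [0,0,0]},
  {"jaw": 1,"delta_pos": [0,0,0],"twist": [0,0,0]},
  {"jaw": 1,"delta_pos": [0,0,0],"twist": [0,0,0]},
  {"jaw": 1,"delta_pos": [0,0,0],"twist": [0,0,0]},
  {"jaw": 1,"delta_pos": [0,0,0],"twist": [0,0,0]},
  {"jaw": 1,"delta_pos": [0,0,0],"twist": [0,0,0]},
], force=100)

```text
time_s: 4.53
ee_pos: [420.6, 248.6, 7.2]
tcp_rot: [1.04, 1.309, -1.034]
wrist_force: [-1.5, -0.1, 7.2]
gripper_width: 20.5
```

```bash
python3 - <<'E'
from h import *
s=state();print(s["ee_pos"],cmd([425,70,225],-1.60))
E
```

```text
[420.57624366 248.64935208   7.1845865 ] (array([-1.0905, -0.1798,  0.8735]), array([ 0.0829, -0.0004, -0.001 ]))
```

>>> servo_tool([
  {"jaw": 1,"delta_pos": [-0.1,0,0],"twist": [0,0,0]},
  {"jaw": 1,"delta_pos": [-0.3,0,0],"twist": [0,0,0]},
  {"jaw": 1,"delta_pos": [-0.5,0,0],"twist": [0,0,0]},
  {"jaw": 1,"delta_pos": [-0.7,-0.1,0.2],"twist": [0.03,0,0]},
  {"jaw": 1,"delta_pos": [-0.9,-0.15,0.4],"twist": [0.06,0,0]},
  {"jaw": 1,"delta_pos": [-1,-0.18,0.7],"twist": [0.083,0,0]},
  {"jaw": 1,"delta_pos": [-1,-0.18,0.87],"twist": [0.083,0,0]},
  {"jaw": 1,"delta_pos": [-1,-0.18,0.87],"twist": [0.083,0,0]},
  {"jaw": 1,"delta_pos": [-1,-0.18,0.87],"twist": [0.083,0,0]},
])

```text
time_s: 5.65
ee_pos: [423.8, 70.5, 205.4]
tcp_rot: [1.232, 1.195, -1.231]
wrist_force: [-0.1, 0.4, -1.4]
gripper_width: 20.2
```

```bash
python3 - <<'E'
from h import *
s=state();print(s["ee_pos"],s["wrist_force"],s["gripper_width"])
p=cams.camera_params("wrist");im=cams.get_image("wrist");pickle.dump((p,im,s),open("w2.pkl","wb"))
cv2.imwrite("pics/w4.png",cv2.resize(im,None,fx=1.5,fy=1.5))
E
```

```text
[423.80202318  70.54736932 205.38208788] [-0.13057544  0.40134859 -1.38917348] 20.2256989704956
```

View pics/w4.png

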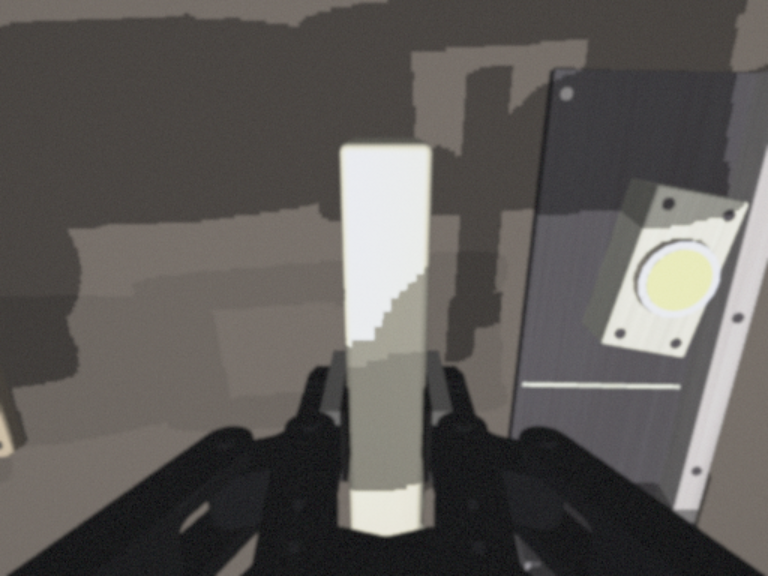

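```bash
python3 - <<'E'
from h import *
p,im,s=pickle.load(open("w2.pkl","rb"))
c=cv2.resize(im[30:350,330:512],None,fx=3,fy=3,interpolation=cv2.INTER_CUBIC)
c=cv2.convertScaleAbs(c,alpha=1.3)
cv2.imwrite("pics/w5.png",c[:480]);cv2.imwrite("pics/w6.png",c[480:])
E
```

```text
(no output)
```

View pics/w5.png

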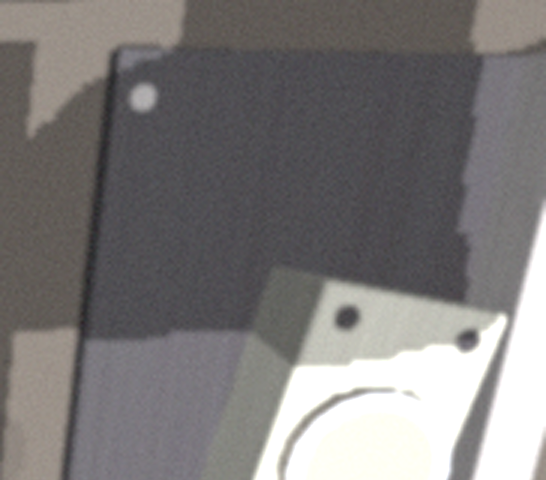

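View pics/w6.png

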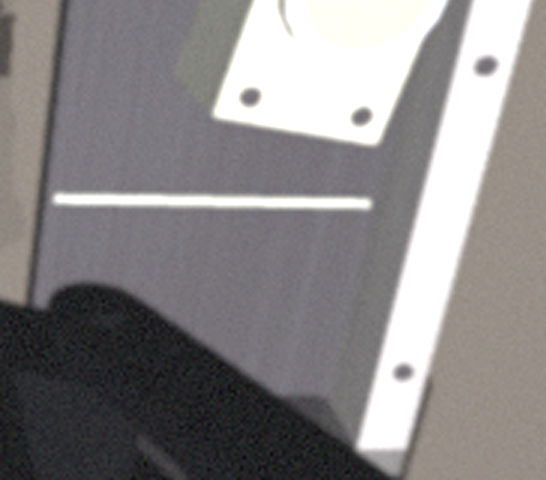

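```bash
python3 - <<'E'
from h import *
p,im,s=pickle.load(open("w2.pkl","rb"))
r=lambda a,z:ray("",np.array(a)/3+[330,30]-[.33,.33],z,p)[:,:2]
e=r([(117,52),(72,470),(40,770)],12);print("edge",e.round(1)); d=e[-1]-e[0];print(np.arctan2(d[1],d[0]))
l=r([(54,679),(371,684)],12);print("line",l.round(1),np.arctan2(*(l[1]-l[0])[::-1])-np.pi/2)
f=r([(545,210),(470,482),(357,927)],37);print("fence",f.round(1));d=f[-1]-f[0];print(np.arctan2(d[1],d[0]))
c=r([(325,280),(505,316),(377,625),(213,597)],48);print("car",c.round(1),c.mean(0));
for i,j in((0,3),(1,2)):print(np.arctan2(*(c[j]-c[i])[::-1]),np.linalg.norm(c[j]-c[i]))
print(r([(270,266),(175,552)],12).round(1))
E
```

```text
edge [[533.1 176.9]
 [528.1  35.6]
 [523.6 -94. ]]
-1.6056794371999012
line [[526.8 -51.7]
 [652.5 -57.6]] -1.6178947729739384
fence [[ 661.9  125.7]
 [ 656.3   36. ]
 [ 648.3 -154.2]]
-1.6194239854526522
car [[590.6 107.7]
 [648.2  94.9]
 [626.3 -11.7]
 [568.3   0.7]] [608.35088629  47.89754354]
-1.7758832012396693 109.26118411502465
-1.7734180963864516 108.8401803123231
[[591.  107.6]
 [569.1   1.7]]
```

```bash
python3 - <<'E'
from h import *
p,im,s=pickle.load(open("w2.pkl","rb"))
R=Ro.from_rotvec(s["tcp_rot"]).as_matrix();print(R.round(4).tolist())
def T(sx,sy,sz):return s["ee_pos"]+R@np.array([7.2-sz,sy,sx])
pts=[T(-75,a,z) for z in(34,0) for a in(-11,11)]+[T(0,a,34) for a in(-11,11)]
print((px("",pts,p)*1.5).round(1).tolist())
print((px("side",[T(140,-10,34),T(110,-4,34),T(110,16,34),T(-75,11,34),T(-75,-11,34),T(-75,11,0),T(140,-16,0)])).round(1).tolist())
im=cams.get_image("side");cv2.imwrite("pics/s2.png",cv2.resize(im[60:280,200:400],None,fx=3,fy=3,interpolation=cv2.INTER_CUBIC)[:600])
E
```

```text
[[0.0, 0.9995, -0.0301], [0.0006, -0.0301, -0.9995], [-1.0, 0.0, -0.0006]]
[[344.0, 147.5], [439.3, 147.6], [353.2, 140.3], [427.1, 140.4], [351.0, 424.1], [429.5, 424.2]]
[[303.5, 115.4], [301.2, 119.0], [293.6, 118.7], [293.6, 146.3], [303.5, 146.7], [292.9, 160.1], [304.9, 127.3]]
```

View pics/s2.png

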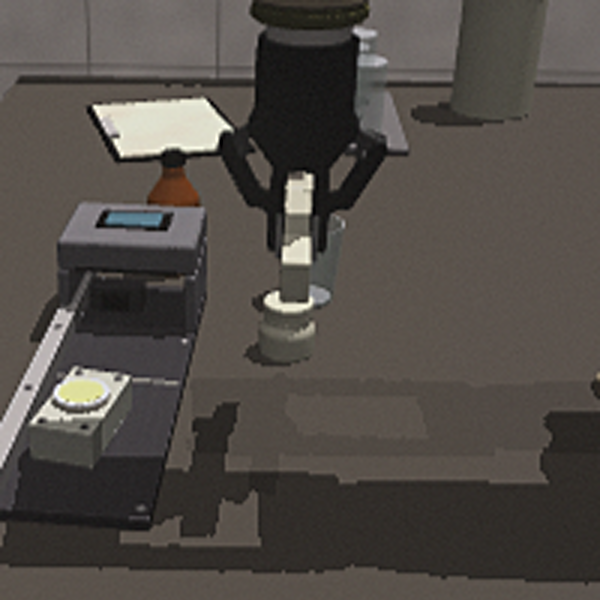

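```bash
cat >> h.py <<'E'
YAW=-1.608;O=np.array([600.,-55.]);U=np.array([np.cos(YAW),np.sin(YAW)]);N=np.array([-U[1],U[0]])
def tw(x,y):return O+x*U+y*N
def wt(P):d=np.array(P[:2])-O;return np.array([d@U,d@N])
def st():
    s=state();f=s["wrist_force"];print("t",s["time_s"],"trk",wt(s["ee_pos"]).round(1),"z",round(s["ee_pos"][2],1),"Fx,Fy,Fz",(f[:2]@U).round(1),(f[:2]@N).round(1),f[2].round(1),"w",round(s["gripper_width"],1))
E
python3 - <<'E'
from h import *
st();print(cmd([*tw(-195,-75),25],-1.615))
E
```

```text
t 5.75 trk [-119.5 -180.9] z 205.1 Fx,Fy,Fz -0.9 -0.1 -1.3 w 20.5
(array([ 0.9002,  0.5336, -0.3727]), array([ 0.0051, -0.0001,  0.0002]))
```

>>> servo_tool([
  {"jaw": 1,"delta_pos": [0,0.2,-0.3],"twist": [0.005,0,0]},
  {"jaw": 1,"delta_pos": [0.1,0.5336,-0.3727],"twist": [0.005,0,0]},
  {"jaw": 1,"delta_pos": [0.4,0.5336,-0.3727],"twist": [0.005,0,0]},
  {"jaw": 1,"delta_pos": [0.6,0.5336,-0.3727],"twist": [0.005,0,0]},
  {"jaw": 1,"delta_pos": [0.8,0.5336,-0.3727],"twist": [0.005,0,0]},
  {"jaw": 1,"delta_pos": [0.86,0.5336,-0.3727],"twist": [0.005,0,0]},
  {"jaw": 1,"delta_pos": [0.9,0.5336,-0.3727],"twist": [0.005,0,0]},
  {"jaw": 1,"delta_pos": [0.9,0.5336,-0.3727],"twist": [0.005,0,0]},
])

```text
time_s: 6.75
ee_pos: [533.6, 142.0, 26.4]
tcp_rot: [1.243, 1.187, -1.241]
wrist_force: [0.5, 0.5, -1.6]
gripper_width: 20.5
```

```bash
python3 - <<'E'
from h import *
st()
im=cams.get_image("side");a=cv2.resize(im[110:260,160:330],None,fx=4,fy=4,interpolation=cv2.INTER_CUBIC);cv2.imwrite("pics/s3.png",a)
im=cams.get_image("top");a=cv2.resize(im[140:250,180:340],None,fx=4,fy=4,interpolation=cv2.INTER_CUBIC);cv2.imwrite("pics/t3.png",a)
E
```

```text
t 6.75 trk [-194.4  -73.7] z 26.4 Fx,Fy,Fz -0.5 0.5 -1.6 w 20.5
```

View pics/s3.png

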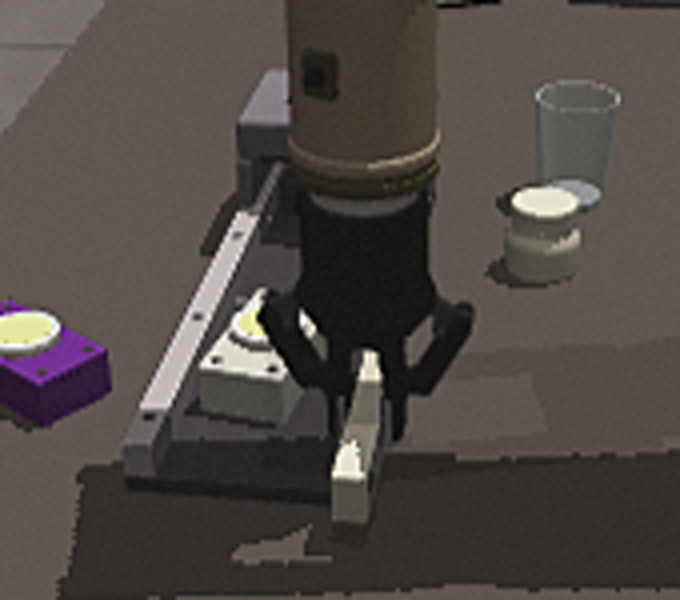

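View pics/t3.png

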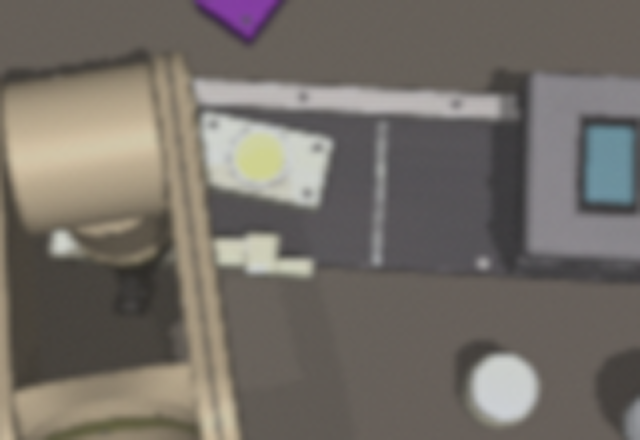

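>>> servo_tool([
  {"jaw": 1,"delta_pos": [0,0.05,0],"twist": [0,0,0]},
  {"jaw": 1,"delta_pos": [0,0.09,0],"twist": [0,0,0]},
  {"jaw": 1,"delta_pos": [0,0.12,0],"twist": [0,0,0]},
  {"jaw": 1,"delta_pos": [0,0.13,0],"twist": [0,0,0]},
  {"jaw": 1,"delta_pos": [0,0.14,0],"twist": [0,0,0]},
  {"jaw": 1,"delta_pos": [0,0.15,0],"twist": [0,0,0]},
  {"jaw": 1,"delta_pos": [0,0.16,0],"twist": [0,0,0]},
  {"jaw": 1,"delta_pos": [0,0.17,0],"twist": [0,0,0]},
  {"jaw": 1,"delta_pos": [0,0.18,0],"twist": [0,0,0]},
  {"jaw": 1,"delta_pos": [0,0.19,0],"twist": [0,0,0]},
])

```text
time_s: 8.1
ee_pos: [570.3, 139.7, 25.0]
tcp_rot: [1.242, 1.188, -1.244]
wrist_force: [-3.7, -0.7, -0.8]
gripper_width: 20.3
```

```bash
python3 -c "
from h import *
st()"
```

```text
t 8.1 trk [-193.4  -36.9] z 25.0 Fx,Fy,Fz 0.8 -3.6 -0.8 w 20.3
```

>>> servo_tool([
  {"jaw": 1,"delta_pos": [0,0.01,0],"twist": [0,0,0]},
  {"jaw": 1,"delta_pos": [0,0.02,0],"twist": [0,0,0]},
  {"jaw": 1,"delta_pos": [0,0.03,0],"twist": [0,0,0]},
  {"jaw": 1,"delta_pos": [0,0.04,0],"twist": [0,0,0]},
  {"jaw": 1,"delta_pos": [0,0.05,0],"twist": [0,0,0]},
])

```text
time_s: 8.72
ee_pos: [580.9, 139.5, 25.3]
tcp_rot: [1.242, 1.188, -1.242]
wrist_force: [-3.6, -1.9, -1.8]
gripper_width: 20.1
```

>>> servo_tool([
  {"jaw": 1,"delta_pos": [0,0.005,0],"twist": [0,0,0]},
  {"jaw": 1,"delta_pos": [0,0.01,0],"twist": [0,0,0]},
])

```text
time_s: 8.98
ee_pos: [582.8, 139.3, 25.3]
tcp_rot: [1.242, 1.188, -1.242]
wrist_force: [-4.0, -1.4, -2.5]
gripper_width: 20.7
```

>>> servo_tool([
  {"jaw": 1,"delta_pos": [0,0.005,0],"twist": [0,0,0]},
  {"jaw": 1,"delta_pos": [0,0.01,0],"twist": [0,0,0]},
])

```text
time_s: 9.22
ee_pos: [584.8, 139.3, 25.2]
tcp_rot: [1.242, 1.188, -1.242]
wrist_force: [-3.3, -0.7, -2.4]
gripper_width: 20.4
```

>>> servo_tool([
  {"jaw": 1,"delta_pos": [0,0.005,0],"twist": [0,0,0]},
])

```text
time_s: 9.35
ee_pos: [585.8, 139.2, 25.3]
tcp_rot: [1.242, 1.188, -1.242]
wrist_force: [-4.0, -1.1, -1.5]
gripper_width: 20.2
```

>>> servo_tool([
  {"jaw": 1,"delta_pos": [0,0.005,0],"twist": [0,0,0]},
])

```text
time_s: 9.48
ee_pos: [586.7, 139.0, 25.2]
tcp_rot: [1.242, 1.188, -1.243]
wrist_force: [-3.1, -3.0, -0.9]
gripper_width: 20.6
```

>>> servo_tool([
  {"jaw": 1,"delta_pos": [0,0.005,0],"twist": [0,0,0]},
])

```text
time_s: 9.6
ee_pos: [587.7, 139.0, 25.3]
tcp_rot: [1.242, 1.188, -1.243]
wrist_force: [-5.0, -2.0, -0.3]
gripper_width: 20.3
```

>>> servo_tool([
  {"jaw": 1,"delta_pos": [0,0.005,0],"twist": [0,0,0]},
])

```text
time_s: 9.72
ee_pos: [588.2, 138.9, 25.1]
tcp_rot: [1.242, 1.188, -1.244]
wrist_force: [-8.8, -1.7, 1.5]
gripper_width: 20.2
```

>>> servo_tool([
  {"jaw": 1,"delta_pos": [0,0.005,0],"twist": [0,0,0]},
])

```text
time_s: 9.85
ee_pos: [588.5, 139.0, 24.9]
tcp_rot: [1.241, 1.189, -1.245]
wrist_force: [-10.6, -1.6, 1.4]
gripper_width: 20.4
```

>>> servo_tool([
  {"jaw": 1,"delta_pos": [0,0.003,0],"twist": [0,0,0]},
  {"jaw": 1,"delta_pos": [0,0.003,0],"twist": [0,0,0]},
  {"jaw": 1,"delta_pos": [0,0.003,0],"twist": [0,0,0]},
])

```text
time_s: 10.22
ee_pos: [588.6, 139.0, 24.7]
tcp_rot: [1.241, 1.19, -1.246]
wrist_force: [-11.7, 0.3, 3.4]
gripper_width: 20.1
```

```bash
python3 - <<'E'
from h import *
st()
im=cams.get_image("top");a=cv2.resize(im[140:250,180:340],None,fx=5,fy=5,interpolation=cv2.INTER_CUBIC);cv2.imwrite("pics/t4.png",a)
E
```

```text
t 10.225 trk [-193.4  -18.6] z 24.7 Fx,Fy,Fz 0.1 -11.7 3.4 w 20.1
```

View pics/t4.png

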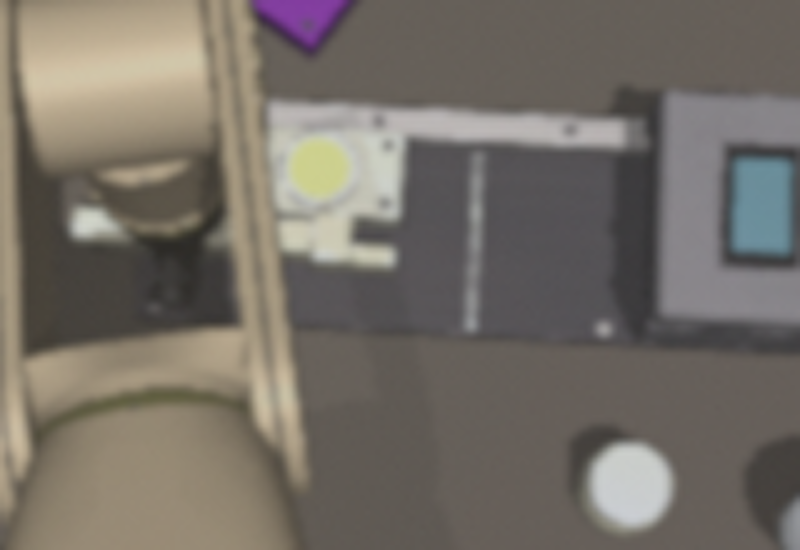

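```bash
python3 - <<'E'
from h import *
a=ray("top",np.array([320,168])/5+[180,140]-.4,56)[0,:2]+[2.3,1.9];print(wt(a))
n=ray("top",np.array([[405,136],[401,219]])/5+[180,140]-.4,48)[:,:2]+[2.3,1.9];print([wt(q).round(1) for q in n])
E
```

```text
[-108.72137051   26.03254445]
[array([-52.9,  52.7]), array([-53.3,  -4.6])]
```

>>> servo_tool([
  {"jaw": 1,"delta_pos": [0,-0.03,0],"twist": [0,0,0]},
  {"jaw": 1,"delta_pos": [0,-0.1,0],"twist": [0,0,0]},
  {"jaw": 1,"delta_pos": [0,-0.14,-0.05],"twist": [0,0,0]},
  {"jaw": 1,"delta_pos": [0,-0.14,-0.25],"twist": [0,0,0]},
  {"jaw": 1,"delta_pos": [0,-0.14,-0.4],"twist": [0,0,0]},
  {"jaw": 1,"delta_pos": [0,-0.14,-0.45],"twist": [0,0,0]},
  {"jaw": 1,"delta_pos": [0,-0.14,-0.45],"twist": [0,0,0]},
])

```text
time_s: 11.15
ee_pos: [566.7, 231.0, 25.5]
tcp_rot: [1.242, 1.188, -1.24]
wrist_force: [0.3, 0.2, -1.0]
gripper_width: 20.3
```

```bash
python3 - <<'E'
from h import *
st();s=state();R=Ro.from_rotvec(s["tcp_rot"]).as_matrix();print(np.arctan2(R[1,2],R[0,2]))
im=cams.get_image("top");pickle.dump((s,im),open("t5.pkl","wb"));a=cv2.resize(im[140:250,150:310],None,fx=5,fy=5,interpolation=cv2.INTER_CUBIC);cv2.imwrite("pics/t5.png",a)
im=cams.get_image("wrist");cv2.imwrite("pics/w7.png",im)
E
```

```text
t 11.15 trk [-284.6  -43.9] z 25.5 Fx,Fy,Fz -0.2 0.3 -1.0 w 20.3
-1.6142327123453115
```

View pics/t5.png

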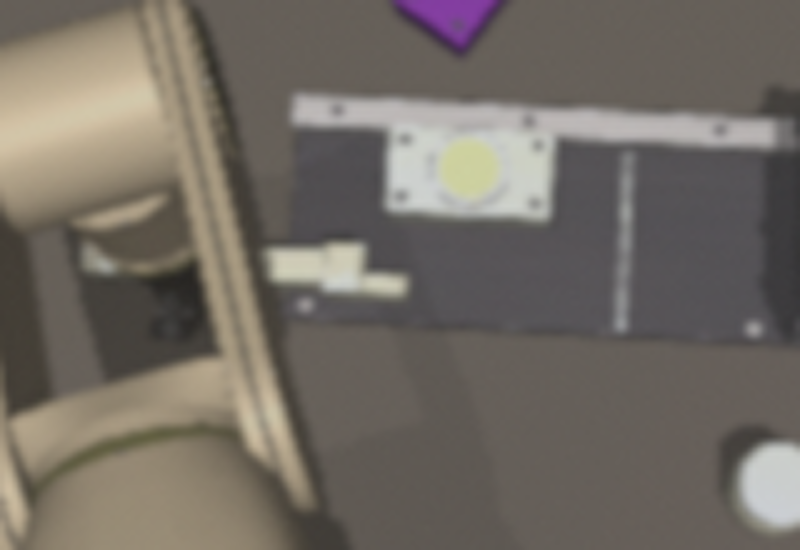

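View pics/w7.png

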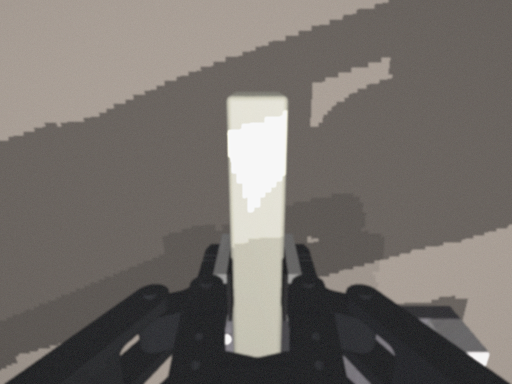

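```bash
python3 - <<'E'
from h import *
g=lambda q,z:[wt(a[:2]+np.array([2.3,1.9])).round(1).tolist() for a in ray("top",np.array(q)/5+[150,140]-.4,z)]
print("carrier RL, NL, dish",g([(387,211),(550,219)],48),g([(470,167)],56))
print("head corner(110,16),(85,16), notch, lip end(140,-4),(140,-16)",g([(366,243),(327,241),(365,272),(408,275),(408,298)],52))
s=pickle.load(open("t5.pkl","rb"))[0];print(wt(s["ee_pos"]))
E
```

```text
carrier RL, NL, dish [[-162.9, -3.9], [-54.0, -4.6]] [[-108.8, 26.7]]
head corner(110,16),(85,16), notch, lip end(140,-4),(140,-16) [[-175.3, -27.2], [-201.3, -26.9], [-174.9, -46.8], [-146.4, -47.5], [-145.5, -63.0]]
[-284.56931042  -43.89723323]
```

>>> servo_tool([
  {"jaw": 1,"delta_pos": [0,0.1,0],"twist": [0,0,0]},
  {"jaw": 1,"delta_pos": [0,0.19,0],"twist": [0,0,0]},
  {"jaw": 1,"delta_pos": [0,0.19,0.01],"twist": [0,0,0]},
  {"jaw": 1,"delta_pos": [0,0.19,0.025],"twist": [0,0,0]},
  {"jaw": 1,"delta_pos": [0,0.19,0.035],"twist": [0,0,0]},
  {"jaw": 1,"delta_pos": [0,0.19,0.035],"twist": [0,0,0]},
])

```text
time_s: 12.0
ee_pos: [603.6, 221.2, 25.2]
tcp_rot: [1.242, 1.188, -1.243]
wrist_force: [0.2, 0.3, -1.0]
gripper_width: 20.4
```

```bash
python3 - <<'E'
from h import *
st()
im=cams.get_image("top");a=cv2.resize(im[140:250,150:310],None,fx=5,fy=5,interpolation=cv2.INTER_CUBIC);cv2.imwrite("pics/t6.png",a)
E
```

```text
t 12.0 trk [-276.2   -6.6] z 25.2 Fx,Fy,Fz -0.3 0.1 -1.0 w 20.4
```

View pics/t6.png

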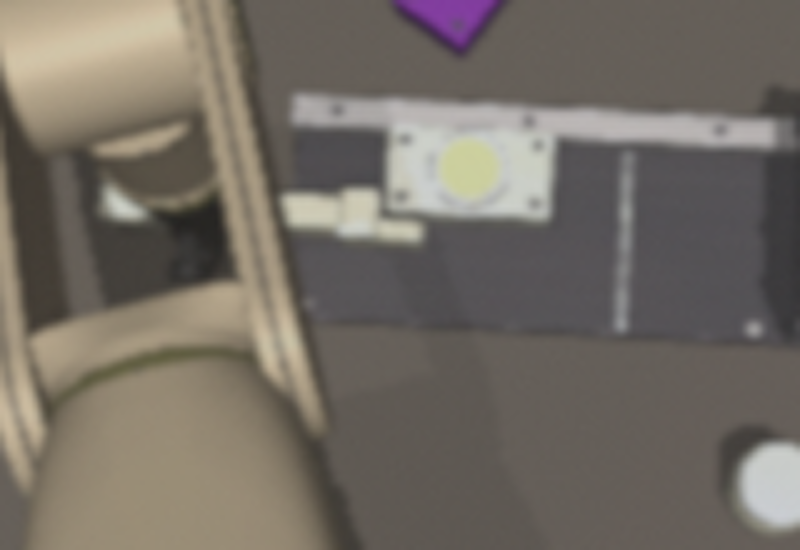

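>>> servo_tool([
  {"jaw": 1,"delta_pos": [0,0.01,0],"twist": [0,0,0]},
  {"jaw": 1,"delta_pos": [0,0.02,0],"twist": [0,0,0]},
  {"jaw": 1,"delta_pos": [0,0.02,0],"twist": [0,0,0]},
])

```text
time_s: 12.42
ee_pos: [608.3, 221.4, 25.3]
tcp_rot: [1.242, 1.187, -1.242]
wrist_force: [0.4, 0.3, -1.9]
gripper_width: 20.2
```

>>> servo_tool([
  {"jaw": 1,"delta_pos": [0,0.005,0],"twist": [0,0,0]},
  {"jaw": 1,"delta_pos": [0,0.01,0],"twist": [0,0,0]},
])

```text
time_s: 12.68
ee_pos: [610.1, 221.2, 25.2]
tcp_rot: [1.242, 1.188, -1.242]
wrist_force: [0.4, -0.2, -1.6]
gripper_width: 20.3
```

>>> servo_tool([
  {"jaw": 1,"delta_pos": [0,0.005,0],"twist": [0,0,0]},
  {"jaw": 1,"delta_pos": [0,0.005,0],"twist": [0,0,0]},
])

```text
time_s: 12.92
ee_pos: [611.2, 221.2, 25.3]
tcp_rot: [1.242, 1.188, -1.242]
wrist_force: [-0.5, -0.2, -1.5]
gripper_width: 20.3
```

>>> servo_tool([
  {"jaw": 1,"delta_pos": [0,0.005,0],"twist": [0,0,0]},
  {"jaw": 1,"delta_pos": [0,0.005,0],"twist": [0,0,0]},
])

```text
time_s: 13.18
ee_pos: [611.7, 221.1, 25.1]
tcp_rot: [1.242, 1.188, -1.243]
wrist_force: [-2.1, -0.5, 0.6]
gripper_width: 20.2
```

>>> servo_tool([
  {"jaw": 1,"delta_pos": [0,0.005,0],"twist": [0,0,0]},
  {"jaw": 1,"delta_pos": [0,0.005,0],"twist": [0,0,0]},
])

```text
time_s: 13.42
ee_pos: [612.2, 221.0, 24.8]
tcp_rot: [1.241, 1.189, -1.244]
wrist_force: [-5.0, 0.8, 0.3]
gripper_width: 20.3
```

>>> servo_tool([
  {"jaw": 1,"delta_pos": [0,0.001,0.005],"twist": [0,0,0]},
  {"jaw": 1,"delta_pos": [0,0.001,0.01],"twist": [0,0,0]},
  {"jaw": 1,"delta_pos": [0,0.001,0.015],"twist": [0,0,0]},
  {"jaw": 1,"delta_pos": [0,0.001,0.02],"twist": [0,0,0]},
  {"jaw": 1,"delta_pos": [0,0.001,0.025],"twist": [0,0,0]},
])

```text
time_s: 14.05
ee_pos: [611.9, 216.6, 24.7]
tcp_rot: [1.242, 1.19, -1.244]
wrist_force: [-5.4, 2.3, -1.0]
gripper_width: 20.6
```

>>> servo_tool([
  {"jaw": 1,"delta_pos": [0,0.001,0.01],"twist": [0,0,0]},
  {"jaw": 1,"delta_pos": [0,0.001,0.02],"twist": [0,0,0]},
  {"jaw": 1,"delta_pos": [0,0.001,0.03],"twist": [0,0,0]},
  {"jaw": 1,"delta_pos": [0,0.001,0.04],"twist": [0,0,0]},
  {"jaw": 1,"delta_pos": [0,0.001,0.05],"twist": [0,0,0]},
])

```text
time_s: 14.68
ee_pos: [611.5, 207.8, 24.8]
tcp_rot: [1.243, 1.191, -1.243]
wrist_force: [-4.8, 8.3, -1.9]
gripper_width: 20.5
```

```bash
python3 - <<'E'
from h import *
st()
im=cams.get_image("top");a=cv2.resize(im[140:250,150:310],None,fx=5,fy=5,interpolation=cv2.INTER_CUBIC);cv2.imwrite("pics/t7.png",a)
E
```

```text
t 14.675 trk [-263.     1.7] z 24.8 Fx,Fy,Fz -8.1 -5.1 -1.9 w 20.5
```

View pics/t7.png

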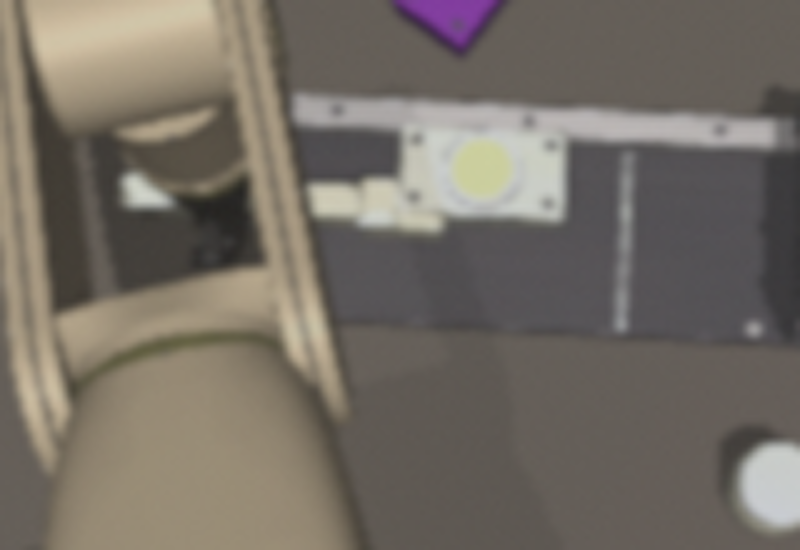

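>>> servo_tool([
  {"jaw": 1,"delta_pos": [0,0.0005,0.01],"twist": [0,0,0]},
  {"jaw": 1,"delta_pos": [0,0.0005,0.02],"twist": [0,0,0]},
  {"jaw": 1,"delta_pos": [0,0.001,0.03],"twist": [0,0,0]},
  {"jaw": 1,"delta_pos": [0,0.001,0.04],"twist": [0,0,0]},
  {"jaw": 1,"delta_pos": [0,0.001,0.05],"twist": [0,0,0]},
  {"jaw": 1,"delta_pos": [0,0.001,0.06],"twist": [0,0,0]},
  {"jaw": 1,"delta_pos": [0,0.0015,0.07],"twist": [0,0,0]},
  {"jaw": 1,"delta_pos": [0,0.0015,0.08],"twist": [0,0,0]},
  {"jaw": 1,"delta_pos": [0,0.002,0.09],"twist": [0,0,0]},
  {"jaw": 1,"delta_pos": [0,0.002,0.1],"twist": [0,0,0]},
])

```text
time_s: 15.98
ee_pos: [610.7, 188.0, 24.7]
tcp_rot: [1.243, 1.192, -1.243]
wrist_force: [-7.5, 9.4, -0.8]
gripper_width: 20.3
```

```bash
python3 - <<'E'
from h import *
st();s=state();R=Ro.from_rotvec(s["tcp_rot"]).as_matrix();print(np.arctan2(R[1,2],R[0,2]))
im=cams.get_image("top");a=cv2.resize(im[140:250,150:310],None,fx=5,fy=5,interpolation=cv2.INTER_CUBIC);cv2.imwrite("pics/t8.png",a)
E
```

```text
t 15.975 trk [-243.3    1.7] z 24.7 Fx,Fy,Fz -9.1 -7.9 -0.8 w 20.3
-1.61575621046987
```

View pics/t8.png

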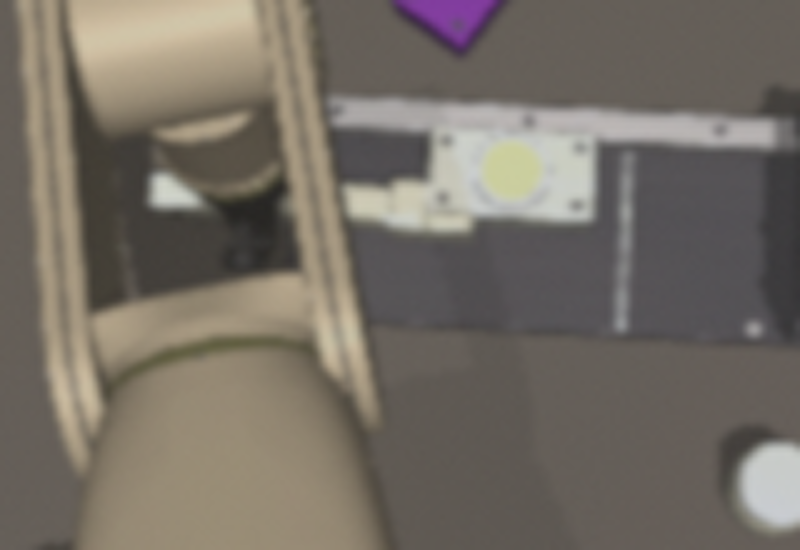

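>>> servo_tool([
  {"jaw": 1,"delta_pos": [0,-0.002,0.01],"twist": [0,0,0]},
  {"jaw": 1,"delta_pos": [0,-0.002,0.02],"twist": [0,0,0]},
  {"jaw": 1,"delta_pos": [0,-0.002,0.03],"twist": [0,0,0]},
  {"jaw": 1,"delta_pos": [0,-0.002,0.04],"twist": [0,0,0]},
  {"jaw": 1,"delta_pos": [0,-0.002,0.05],"twist": [0,0,0]},
  {"jaw": 1,"delta_pos": [0,-0.002,0.06],"twist": [0,0,0]},
  {"jaw": 1,"delta_pos": [0,-0.002,0.07],"twist": [0,0,0]},
  {"jaw": 1,"delta_pos": [0,-0.002,0.08],"twist": [0,0,0]},
  {"jaw": 1,"delta_pos": [0,-0.002,0.09],"twist": [0,0,0]},
  {"jaw": 1,"delta_pos": [0,-0.002,0.1],"twist": [0,0,0]},
])

```text
time_s: 17.27
ee_pos: [609.7, 167.9, 24.8]
tcp_rot: [1.243, 1.191, -1.243]
wrist_force: [-7.5, 7.7, -1.2]
gripper_width: 20.5
```

>>> servo_tool([
  {"jaw": 1,"delta_pos": [0,0,0.01],"twist": [0,0,0]},
  {"jaw": 1,"delta_pos": [0,0,0.02],"twist": [0,0,0]},
  {"jaw": 1,"delta_pos": [0,0,0.03],"twist": [0,0,0]},
  {"jaw": 1,"delta_pos": [0,0,0.04],"twist": [0,0,0]},
  {"jaw": 1,"delta_pos": [0,0,0.05],"twist": [0,0,0]},
  {"jaw": 1,"delta_pos": [0,0,0.06],"twist": [0,0,0]},
  {"jaw": 1,"delta_pos": [0,0,0.07],"twist": [0,0,0]},
  {"jaw": 1,"delta_pos": [0,0,0.08],"twist": [0,0,0]},
  {"jaw": 1,"delta_pos": [0,0,0.09],"twist": [0,0,0]},
  {"jaw": 1,"delta_pos": [0,0,0.1],"twist": [0,0,0]},
])

```text
time_s: 18.52
ee_pos: [608.7, 147.9, 24.7]
tcp_rot: [1.243, 1.191, -1.243]
wrist_force: [-6.5, 8.6, 0.1]
gripper_width: 20.4
```

```bash
python3 - <<'E'
from h import *
st();s=state();R=Ro.from_rotvec(s["tcp_rot"]).as_matrix();print(np.arctan2(R[1,2],R[0,2]))
im=cams.get_image("top");a=cv2.resize(im[140:250,180:340],None,fx=5,fy=5,interpolation=cv2.INTER_CUBIC);cv2.imwrite("pics/t9.png",a)
E
```

```text
t 18.525 trk [-203.1    1.2] z 24.7 Fx,Fy,Fz -8.3 -6.8 0.1 w 20.4
-1.6158295173409734
```

View pics/t9.png

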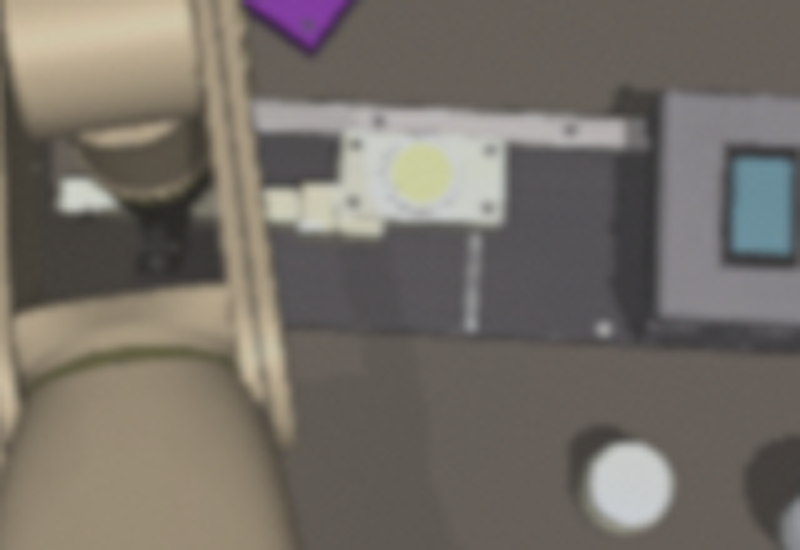

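>>> servo_tool([
  {"jaw": 1,"delta_pos": [0,0,0.015],"twist": [0,0,0]},
  {"jaw": 1,"delta_pos": [0,0,0.03],"twist": [0,0,0]},
  {"jaw": 1,"delta_pos": [0,0,0.045],"twist": [0,0,0]},
  {"jaw": 1,"delta_pos": [0,0,0.06],"twist": [0,0,0]},
  {"jaw": 1,"delta_pos": [0,0,0.075],"twist": [0,0,0]},
  {"jaw": 1,"delta_pos": [0,0,0.09],"twist": [0,0,0]},
  {"jaw": 1,"delta_pos": [0,0,0.1],"twist": [0,0,0]},
  {"jaw": 1,"delta_pos": [0,0,0.11],"twist": [0,0,0]},
  {"jaw": 1,"delta_pos": [0,0,0.12],"twist": [0,0,0]},
  {"jaw": 1,"delta_pos": [0,0,0.13],"twist": [0,0,0]},
])

```text
time_s: 19.82
ee_pos: [607.5, 121.9, 24.7]
tcp_rot: [1.243, 1.191, -1.243]
wrist_force: [-6.0, 7.8, 0.8]
gripper_width: 20.7
```

>>> servo_tool([
  {"jaw": 1,"delta_pos": [0,0,0.015],"twist": [0,0,0]},
  {"jaw": 1,"delta_pos": [0,0,0.03],"twist": [0,0,0]},
  {"jaw": 1,"delta_pos": [0,0,0.045],"twist": [0,0,0]},
  {"jaw": 1,"delta_pos": [0,0,0.06],"twist": [0,0,0]},
  {"jaw": 1,"delta_pos": [0,0,0.075],"twist": [0,0,0]},
  {"jaw": 1,"delta_pos": [0,0,0.09],"twist": [0,0,0]},
  {"jaw": 1,"delta_pos": [0,0,0.1],"twist": [0,0,0]},
  {"jaw": 1,"delta_pos": [0,0,0.11],"twist": [0,0,0]},
  {"jaw": 1,"delta_pos": [0,0,0.12],"twist": [0,0,0]},
  {"jaw": 1,"delta_pos": [0,0,0.13],"twist": [0,0,0]},
])

```text
time_s: 21.08
ee_pos: [606.2, 96.0, 24.7]
tcp_rot: [1.243, 1.192, -1.243]
wrist_force: [-6.5, 8.3, -0.1]
gripper_width: 20.1
```

```bash
python3 - <<'E'
from h import *
st();s=state();R=Ro.from_rotvec(s["tcp_rot"]).as_matrix();print(np.arctan2(R[1,2],R[0,2]))
im=cams.get_image("top");a=cv2.resize(im[140:250,180:340],None,fx=5,fy=5,interpolation=cv2.INTER_CUBIC);cv2.imwrite("pics/t10.png",a)
E
```

```text
t 21.075 trk [-151.2    0.6] z 24.7 Fx,Fy,Fz -8.1 -6.8 -0.1 w 20.1
-1.615835266584213
```

View pics/t10.png

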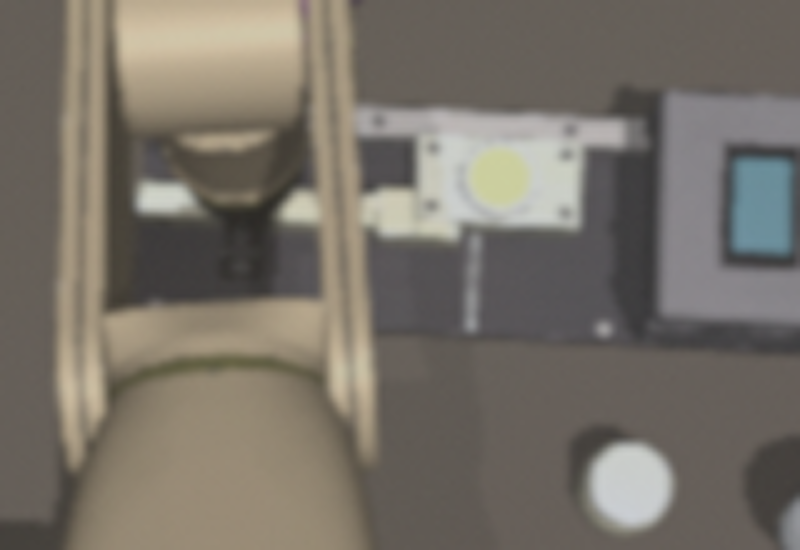

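>>> servo_tool([
  {"jaw": 1,"delta_pos": [0,0,0.015],"twist": [0,0,0]},
  {"jaw": 1,"delta_pos": [0,0,0.03],"twist": [0,0,0]},
  {"jaw": 1,"delta_pos": [0,0,0.045],"twist": [0,0,0]},
  {"jaw": 1,"delta_pos": [0,0,0.06],"twist": [0,0,0]},
  {"jaw": 1,"delta_pos": [0,0,0.075],"twist": [0,0,0]},
  {"jaw": 1,"delta_pos": [0,0,0.09],"twist": [0,0,0]},
  {"jaw": 1,"delta_pos": [0,0,0.1],"twist": [0,0,0]},
  {"jaw": 1,"delta_pos": [0,0,0.11],"twist": [0,0,0]},
  {"jaw": 1,"delta_pos": [0,0,0.12],"twist": [0,0,0]},
  {"jaw": 1,"delta_pos": [0,0,0.13],"twist": [0,0,0]},
])

```text
time_s: 22.38
ee_pos: [605.0, 70.1, 24.6]
tcp_rot: [1.243, 1.192, -1.244]
wrist_force: [-6.4, 9.4, 0.9]
gripper_width: 20.2
```

>>> servo_tool([
  {"jaw": 1,"delta_pos": [0,0,0.015],"twist": [0,0,0]},
  {"jaw": 1,"delta_pos": [0,0,0.03],"twist": [0,0,0]},
  {"jaw": 1,"delta_pos": [0,0,0.045],"twist": [0,0,0]},
  {"jaw": 1,"delta_pos": [0,0,0.06],"twist": [0,0,0]},
  {"jaw": 1,"delta_pos": [0,0,0.075],"twist": [0,0,0]},
  {"jaw": 1,"delta_pos": [0,0,0.09],"twist": [0,0,0]},
  {"jaw": 1,"delta_pos": [0,0,0.1],"twist": [0,0,0]},
  {"jaw": 1,"delta_pos": [0,0,0.11],"twist": [0,0,0]},
  {"jaw": 1,"delta_pos": [0,0,0.12],"twist": [0,0,0]},
  {"jaw": 1,"delta_pos": [0,0,0.13],"twist": [0,0,0]},
])

```text
time_s: 23.62
ee_pos: [603.8, 44.2, 24.6]
tcp_rot: [1.243, 1.192, -1.244]
wrist_force: [-7.2, 9.0, 1.2]
gripper_width: 20.7
```

```bash
python3 - <<'E'
from h import *
st();s=state();R=Ro.from_rotvec(s["tcp_rot"]).as_matrix();print(np.arctan2(R[1,2],R[0,2]))
im=cams.get_image("top");a=cv2.resize(im[140:250,180:340],None,fx=5,fy=5,interpolation=cv2.INTER_CUBIC);cv2.imwrite("pics/t11.png",a)
E
```

```text
t 23.625 trk [-99.2   0.1] z 24.6 Fx,Fy,Fz -8.7 -7.5 1.2 w 20.7
-1.615947402824767
```

View pics/t11.png

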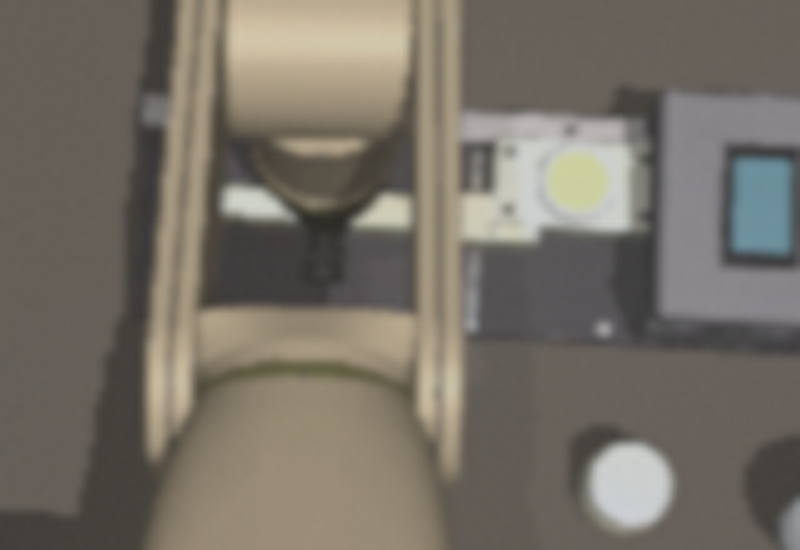

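>>> servo_tool([
  {"jaw": 1,"delta_pos": [0,0,0.015],"twist": [0,0,0]},
  {"jaw": 1,"delta_pos": [0,0,0.03],"twist": [0,0,0]},
  {"jaw": 1,"delta_pos": [0,0,0.045],"twist": [0,0,0]},
  {"jaw": 1,"delta_pos": [0,0,0.06],"twist": [0,0,0]},
  {"jaw": 1,"delta_pos": [0,0,0.07],"twist": [0,0,0]},
  {"jaw": 1,"delta_pos": [0,0,0.08],"twist": [0,0,0]},
  {"jaw": 1,"delta_pos": [0,0,0.09],"twist": [0,0,0]},
])

```text
time_s: 24.55
ee_pos: [602.9, 26.2, 24.6]
tcp_rot: [1.243, 1.192, -1.244]
wrist_force: [-7.2, 9.9, 1.4]
gripper_width: 20.3
```

>>> servo_tool([
  {"jaw": 1,"delta_pos": [0,0,0.005],"twist": [0,0,0]},
  {"jaw": 1,"delta_pos": [0,0,0.01],"twist": [0,0,0]},
  {"jaw": 1,"delta_pos": [0,0,0.015],"twist": [0,0,0]},
])

```text
time_s: 24.92
ee_pos: [602.8, 23.3, 24.6]
tcp_rot: [1.243, 1.192, -1.244]
wrist_force: [-6.9, 9.6, 1.2]
gripper_width: 20.5
```

>>> servo_tool([
  {"jaw": 1,"delta_pos": [0,0,0.005],"twist": [0,0,0]},
  {"jaw": 1,"delta_pos": [0,0,0.01],"twist": [0,0,0]},
  {"jaw": 1,"delta_pos": [0,0,0.015],"twist": [0,0,0]},
])

```text
time_s: 25.3
ee_pos: [602.7, 20.3, 24.6]
tcp_rot: [1.243, 1.192, -1.244]
wrist_force: [-8.8, 10.7, 0.6]
gripper_width: 20.4
```

>>> servo_tool([
  {"jaw": 1,"delta_pos": [0,0,0.005],"twist": [0,0,0]},
  {"jaw": 1,"delta_pos": [0,0,0.01],"twist": [0,0,0]},
  {"jaw": 1,"delta_pos": [0,0,0.015],"twist": [0,0,0]},
])

```text
time_s: 25.68
ee_pos: [602.5, 17.4, 24.6]
tcp_rot: [1.243, 1.192, -1.244]
wrist_force: [-7.6, 10.2, 1.9]
gripper_width: 20.5
```

>>> servo_tool([
  {"jaw": 1,"delta_pos": [0,-0.001,0.005],"twist": [0,0,0]},
  {"jaw": 1,"delta_pos": [0,-0.001,0.01],"twist": [0,0,0]},
  {"jaw": 1,"delta_pos": [0,-0.001,0.015],"twist": [0,0,0]},
])

```text
time_s: 26.05
ee_pos: [602.3, 14.3, 24.6]
tcp_rot: [1.243, 1.192, -1.243]
wrist_force: [-7.6, 8.9, 0.4]
gripper_width: 20.3
```

>>> servo_tool([
  {"jaw": 1,"delta_pos": [0,0,0.005],"twist": [0,0,0]},
  {"jaw": 1,"delta_pos": [0,0,0.01],"twist": [0,0,0]},
  {"jaw": 1,"delta_pos": [0,0,0.015],"twist": [0,0,0]},
])

```text
time_s: 26.42
ee_pos: [602.2, 12.6, 24.7]
tcp_rot: [1.244, 1.194, -1.242]
wrist_force: [-6.5, 18.2, 2.2]
gripper_width: 20.0
```

>>> servo_tool([
  {"jaw": 1,"delta_pos": [0,0,0.005],"twist": [0,0,0]},
  {"jaw": 1,"delta_pos": [0,0,0.01],"twist": [0,0,0]},
  {"jaw": 1,"delta_pos": [0,0,0.015],"twist": [0,0,0]},
])

```text
time_s: 26.8
ee_pos: [602.1, 12.5, 24.8]
tcp_rot: [1.247, 1.197, -1.24]
wrist_force: [-7.1, 31.7, 3.1]
gripper_width: 20.2
```

>>> servo_tool([
  {"jaw": 1,"delta_pos": [0,0,-0.006],"twist": [0,0,0]},
  {"jaw": 1,"delta_pos": [0,0,-0.012],"twist": [0,0,0]},
  {"jaw": 1,"delta_pos": [0,0,-0.012],"twist": [0,0,0]},
])

```text
time_s: 27.18
ee_pos: [602.2, 12.5, 24.7]
tcp_rot: [1.244, 1.194, -1.242]
wrist_force: [-7.2, 17.5, 1.1]
gripper_width: 20.4
```

```bash
python3 - <<'E'
from h import *
st()
for n in("side","top"):
  im=cams.get_image(n);c=im[140:250,180:340] if n=="top" else im[110:240,180:330]
  cv2.imwrite(f"pics/{n}12.png",cv2.resize(c,None,fx=4.5,fy=4.5,interpolation=cv2.INTER_CUBIC))
E
```

```text
t 27.175 trk [-67.6  -0.3] z 24.7 Fx,Fy,Fz -17.3 -7.9 1.1 w 20.4
```

View pics/side12.png

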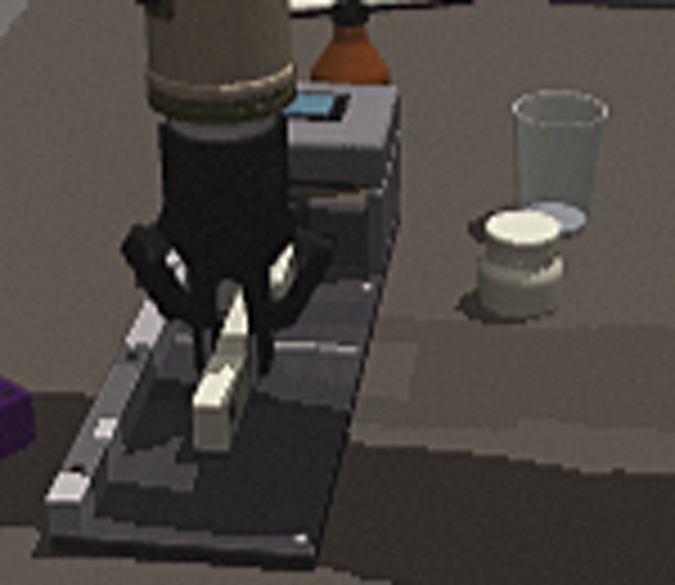

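View pics/top12.png

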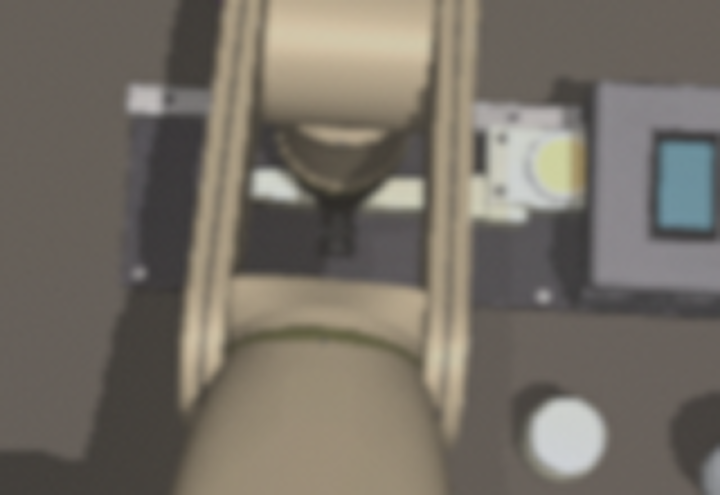

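>>> servo_tool([
  {"jaw": 1,"delta_pos": [0,-0.004,-0.006],"twist": [0,0,0]},
  {"jaw": 1,"delta_pos": [0,-0.008,-0.012],"twist": [0,0,0]},
  {"jaw": 1,"delta_pos": [0,-0.014,-0.018],"twist": [0,0,0]},
  {"jaw": 1,"delta_pos": [0,-0.02,-0.024],"twist": [0,0,0]},
  {"jaw": 1,"delta_pos": [0,-0.03,-0.03],"twist": [0,0,0]},
  {"jaw": 1,"delta_pos": [0,-0.04,-0.04],"twist": [0,0,0]},
  {"jaw": 1,"delta_pos": [0,-0.05,-0.05],"twist": [0,0,0]},
  {"jaw": 1,"delta_pos": [0,-0.05,-0.05],"twist": [0,0,0]},
])

```text
time_s: 28.28
ee_pos: [594.0, 19.3, 25.3]
tcp_rot: [1.242, 1.188, -1.242]
wrist_force: [0.1, -0.4, -1.2]
gripper_width: 20.4
```

```bash
python3 - <<'E'
from h import *
st()
im=cams.get_image("top");c=im[140:250,180:340]
cv2.imwrite(f"pics/t13.png",cv2.resize(c,None,fx=4.5,fy=4.5,interpolation=cv2.INTER_CUBIC))
E
```

```text
t 28.275 trk [-74.   -8.8] z 25.3 Fx,Fy,Fz 0.4 0.1 -1.2 w 20.4
```

View pics/t13.png

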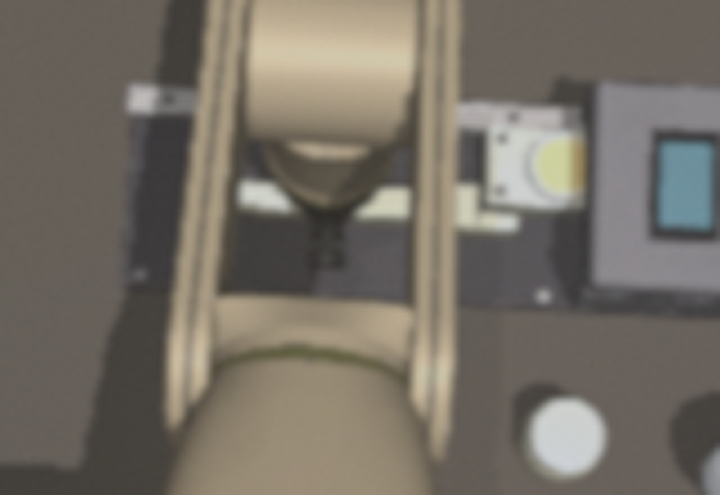

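>>> servo_tool([
  {"jaw": 1,"delta_pos": [0,-0.05,-0.05],"twist": [0,0,0]},
  {"jaw": 1,"delta_pos": [0,-0.1,-0.2],"twist": [0,0,0]},
  {"jaw": 1,"delta_pos": [-0.05,-0.2,-0.4],"twist": [0,0,0]},
  {"jaw": 1,"delta_pos": [-0.2,-0.4,-0.6],"twist": [0,0,0]},
  {"jaw": 1,"delta_pos": [-0.3,-0.6,-0.8],"twist": [0,0,0]},
  {"jaw": 1,"delta_pos": [-0.3,-0.75,-1],"twist": [0,0,0]},
  {"jaw": 1,"delta_pos": [-0.2,-0.75,-1],"twist": [0,0,0]},
  {"jaw": 1,"delta_pos": [-0.2,-0.75,-1],"twist": [0,0,0]},
])

```text
time_s: 29.32
ee_pos: [451.0, 225.9, 63.9]
tcp_rot: [1.239, 1.19, -1.244]
wrist_force: [0.4, -0.3, -2.1]
gripper_width: 20.2
```

```bash
python3 - <<'E'
from h import *
st();s=state();print(s["ee_pos"],cmd([440,220,8.2],-1.615))
E
```

```text
t 29.325 trk [-275.2 -159.3] z 63.9 Fx,Fy,Fz 0.2 0.4 -2.1 w 20.2
[451.03769746 225.91051711  63.86862343] (array([ 0.2785, -0.053 ,  0.0316]), array([0.0003, 0.0004, 0.0009]))
```

>>> servo_tool([
  {"jaw": 1,"delta_pos": [0.1,-0.05,0.03],"twist": [0,0,0]},
  {"jaw": 1,"delta_pos": [0.2,-0.05,0.03],"twist": [0,0,0]},
  {"jaw": 1,"delta_pos": [0.25,-0.05,0.03],"twist": [0,0,0]},
  {"jaw": 1,"delta_pos": [0.265,-0.05,0.03],"twist": [0,0,0]},
  {"jaw": 1,"delta_pos": [0.275,-0.05,0.03],"twist": [0,0,0]},
  {"jaw": 1,"delta_pos": [0.275,-0.05,0.03],"twist": [0,0,0]},
])

```text
time_s: 30.08
ee_pos: [443.6, 220.3, 10.8]
tcp_rot: [1.243, 1.187, -1.242]
wrist_force: [0.0, -0.6, -1.9]
gripper_width: 20.3
```

```bash
python3 - <<'E'
from h import *
st()
im=cams.get_image("side");c=im[110:290,180:360]
cv2.imwrite(f"pics/s14.png",cv2.resize(c,None,fx=3.3,fy=3.3,interpolation=cv2.INTER_CUBIC))
E
```

```text
t 30.075 trk [-269.3 -166.5] z 10.8 Fx,Fy,Fz 0.6 0.1 -1.9 w 20.3
```

View pics/s14.png

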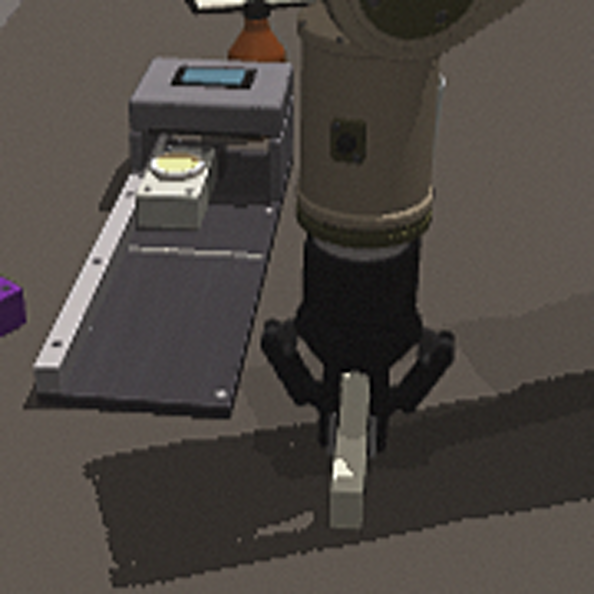

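Carrier is flush inside the hood, and the stick is a few mm above the bench. I'm lowering until it makes contact.

>>> servo_tool([
  {"jaw": 1,"delta_pos": [0.006,0,0],"twist": [0,0,0]},
  {"jaw": 1,"delta_pos": [0.012,0,0],"twist": [0,0,0]},
  {"jaw": 1,"delta_pos": [0.012,0,0],"twist": [0,0,0]},
])

```text
time_s: 30.5
ee_pos: [443.0, 220.1, 7.8]
tcp_rot: [1.242, 1.188, -1.242]
wrist_force: [0.8, -0.6, -2.0]
gripper_width: 19.9
```

>>> servo_tool([
  {"jaw": 1,"delta_pos": [0.005,0,0],"twist": [0,0,0]},
  {"jaw": 1,"delta_pos": [0.007,0,0],"twist": [0,0,0]},
])

```text
time_s: 30.75
ee_pos: [443.2, 220.2, 7.2]
tcp_rot: [1.242, 1.188, -1.242]
wrist_force: [-5.0, -3.0, 10.6]
gripper_width: 20.1
```

>>> servo_tool([
  {"jaw": 0.3,"delta_pos": [-0.004,0,0],"twist": [0,0,0]},
  {"jaw": 0,"delta_pos": [-0.004,0,0],"twist": [0,0,0]},
  {"jaw": -0.3,"delta_pos": [-0.004,0,0],"twist": [0,0,0]},
  {"jaw": -0.3,"delta_pos": [-0.004,0,0],"twist": [0,0,0]},
  {"jaw": -0.3,"delta_pos": [-0.004,0,0],"twist": [0,0,0]},
])

```text
time_s: 31.38
ee_pos: [443.1, 220.1, 7.3]
tcp_rot: [1.242, 1.188, -1.242]
wrist_force: [0.4, 0.5, -0.2]
gripper_width: 55.5
```

>>> servo_tool([
  {"jaw": -0.3,"delta_pos": [-0.1,0,0],"twist": [0,0,0]},
  {"jaw": -0.3,"delta_pos": [-0.3,0,0],"twist": [0,0,0]},
  {"jaw": -0.3,"delta_pos": [-0.6,0,0],"twist": [0,0,0]},
  {"jaw": -0.3,"delta_pos": [-0.8,0,-0.3],"twist": [0,0,0]},
  {"jaw": -0.3,"delta_pos": [-0.9,0,-0.6],"twist": [0,0,0]},
  {"jaw": -0.3,"delta_pos": [-0.9,0,-0.8],"twist": [0,0,0]},
  {"jaw": -0.3,"delta_pos": [-0.9,0,-0.8],"twist": [0,0,0]},
])

```text
time_s: 32.25
ee_pos: [449.8, 383.1, 187.5]
tcp_rot: [1.241, 1.19, -1.239]
wrist_force: [-0.7, 0.3, 0.1]
gripper_width: 55.3
```

```bash
python3 - <<'E'
from h import *
st()
im=cams.get_image("side");cv2.imwrite("pics/s15.png",cv2.resize(im[110:290,150:370],None,fx=3.3,fy=3.3,interpolation=cv2.INTER_CUBIC))
im=cams.get_image("top");cv2.imwrite("pics/t15.png",cv2.resize(im[130:280,150:400],None,fx=3.2,fy=3.2,interpolation=cv2.INTER_CUBIC))
im=cams.get_image("wrist");cv2.imwrite("pics/w15.png",im)
E
```

```text
t 32.25 trk [-432.2 -166.3] z 187.5 Fx,Fy,Fz -0.3 -0.7 0.1 w 55.3
```

View pics/s15.png

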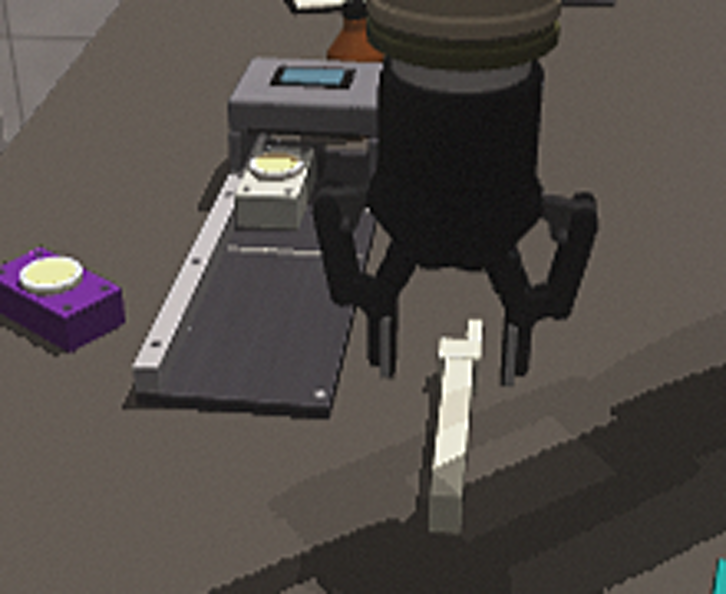

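View pics/t15.png

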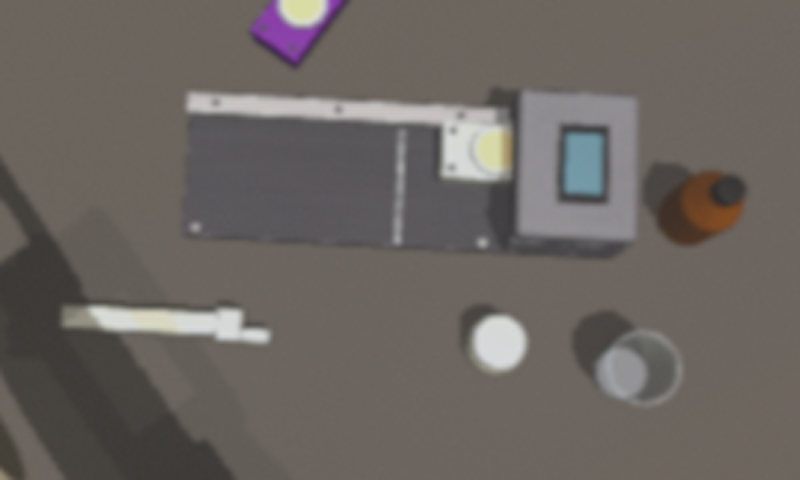

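```bash
python3 - <<'E'
from h import *
q=ray("top",np.array([(442,123),(442,178)])/3.2+[150,130]-.35,48)[:,:2]+[2.3,1.9]
print([wt(a).round(1) for a in q]); st(); order.sign_off()
E
```

```text
[array([38.5, 52.2]), array([40.1, -6.9])]
t 32.4 trk [-428.4 -166.1] z 186.6 Fx,Fy,Fz -0.2 0.3 -0.3 w 55.7
the job is handed in; nothing more can be done
```

The job is handed in: the carrier is in the hood against a hard stop and flush with the fence, and the stick lies on the bench off the track. No verdict is reported. The clock read 32.4 s just before hand-in.

**What I did**
- I took the white stick. I pushed the carrier broadside against the fence with about 11 N, its nose roughly 50 mm before the line.
- I then fed it along the fence with the notch, at about 8–10 N forward and 5–9 N sideways.
- A hard stop came with the carrier centre at about track x = 97 mm, inside the stated 93–128 mm.
- I drew off diagonally from the carrier, laid the stick down and moved the hand clear.

**Last checks**
- **Carrier:** the top view puts its rear at about x = 38–40 mm, giving a centre of 94–95 mm. The wrist position gave 97 mm; the 3 mm difference is within camera accuracy. By that view its rear corners lie within about 3 mm of the flush position.
- **Bystanders:** the beaker, jar and bottle look unmoved in the top picture.

**Less certain**
- The force reached about 32 N at the stop, because I had already sent one more 3 mm step before reading the contact. That is under the 40 N limit, but not as gentle as planned.
- The plunger cannot be seen. That it is fully in follows only from the solid contact and the position.
- Earlier, the side and top cameras differed by about 10 mm in places. I relied on the wrist view and corrected the top view to match it.

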